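Pulse the salsa jars and stand them in the pick-up lane

TASK

Blend the waiting salsas: set every jar upright in its own nest on the blender base (some have fallen over in the tray), its flat turned to match the flat of the nest so that it drops fully home. With all of them home, give two pulses: each time twist the pulse knob clockwise to its stop, hold it there for about two seconds and let it spring back. Then stand all the jars upright in the pick-up lane beside the orange tumbler, which must be left standing in the lane, and knock nothing over.

Things in the scene. Friction and masses are not known exactly. Their poses are not given: they have to be found in the camera images.
- jarA: Lime jar 150 mm tall, 0.2-0.45 kg, bottom-heavy: black D-shaped foot 25 high (radius 33, flat 26 from the axis, bottom edge bevelled 4 mm), above it body and darker lid (from 106 up), both 52 wide: grip there. Origin: centre of the underside; z up through the lid; x out of the flat. White stripe up the body over the flat, and on the lid from centre to flat. Stands on the tray, or absent.
- jarB: Pink jar 150 mm tall, 0.2-0.45 kg, bottom-heavy: black D-shaped foot 25 high (radius 33, flat 26 from the axis, bottom edge bevelled 4 mm), above it body and darker lid (from 106 up), both 52 wide: grip there. Origin: centre of the underside; z up through the lid; x out of the flat. White stripe up the body over the flat, and on the lid from centre to flat. Lies on its flat in the tray, or absent.
- jarC: Turquoise jar 150 mm tall, 0.2-0.45 kg, bottom-heavy: black D-shaped foot 25 high (radius 33, flat 26 from the axis, bottom edge bevelled 4 mm), above it body and darker lid (from 106 up), both 52 wide: grip there. Origin: centre of the underside; z up through the lid; x out of the flat. White stripe up the body over the flat, and on the lid from centre to flat. Lies on its flat in the tray, or absent.
- nest0: left rubber nest on the blender base, seen from the robot: a D-shaped well of the jar foot's outline plus 1.5 mm play all round, wall 20 mm high. Origin: centre of its floor; z up; x points out of the well's flat, which lies towards the front of the base. A jar is home when its underside is on this floor; its x then points along the nest's x
- nest1: middle rubber nest on the blender base, seen from the robot: a D-shaped well of the jar foot's outline plus 1.5 mm play all round, wall 20 mm high. Origin: centre of its floor; z up; x points out of the well's flat, which lies towards the front of the base. A jar is home when its underside is on this floor; its x then points along the nest's x
- nest2: right rubber nest on the blender base, seen from the robot: a D-shaped well of the jar foot's outline plus 1.5 mm play all round, wall 20 mm high. Origin: centre of its floor; z up; x points out of the well's flat, which lies towards the front of the base. A jar is home when its underside is on this floor; its x then points along the nest's x
- pulse_knob (a joint): angle of the black pulse knob on the red console, at the right end of the blender base: 0 at rest, grows clockwise seen from above, stop at 1.2 rad. A spring (about 0.15 N m at the stop) brings it back to 0 when let go
- pulse_knob_grip (a point): grip point on the knob's axis. The knob's upright grip bar is 52 mm long, 14 wide and 36 high, reaches 14 above and 22 below this point and lies along this point's x (turning with the knob). z up; round skirt of radius 26 up to 22 below this point, console top 30 below
- tray: fixed aluminium prep tray 260 x 360 mm, where the jars wait; floor 4 mm thick, rim 12 mm high. Origin under its centre, z up, x along its 260 mm side
- lane: fixed steel pick-up lane, a channel 420 mm long (y) and 104 mm wide (x) outside, 408 x 92 mm inside; floor 4 mm thick, walls 20 mm high with a round bead to 25 mm. Origin under its centre, z up
- tumbler: orange drinking tumbler standing in the lane, 120 mm tall, 50 mm wide at the foot and 64 mm at the mouth, 0.1 kg. Origin at the centre of its underside, z up
- blender: fixed blender base: a steel box 190 (x) x 460 (y) x 110 mm high with the three nests in a row on its top 110 mm apart, and at its right end a red console 150 x 100 mm, 40 mm higher. Origin under its centre, z up, its front faces -x
- plate_stack: stack of white plates 176 mm wide, 84 mm high; not needed. Origin under its centre, z up
- bowl_stack: stack of brown clay bowls 132 mm wide, 105 mm high; not needed. Origin under its centre, z up
- squeeze_bottle: red squeeze bottle 58 mm wide, 170 mm tall; not needed. Origin under its centre, z up
Things that resemble listed ones, but are neither listed nor needed, are in the scene too. Of the things that look like the jarA, the largest one is meant.

How it is judged:
On the way, in this order (a step that is already met when the one before it is completed fails the run):
1. every jar present stands fully home in a nest of the blender base, flat to flat (((horizontal distance between jarA and nest0 below 0.006 m and z of jarA in the frame of nest0 between -0.006 and 0.006 m and angle between the x axis of jarA and the x axis of nest0, either way round below 0.15 rad and angle between jarA's own z axis and vertical below 0.08 rad) or (horizontal distance between jarA and nest1 below 0.006 m and z of jarA in the frame of nest1 between -0.006 and 0.006 m and angle between the x axis of jarA and the x axis of nest1, either way round below 0.15 rad and angle between jarA's own z axis and vertical below 0.08 rad) or (horizontal distance between jarA and nest2 below 0.006 m and z of jarA in the frame of nest2 between -0.006 and 0.006 m and angle between the x axis of jarA and the x axis of nest2, either way round below 0.15 rad and angle between jarA's own z axis and vertical below 0.08 rad)) and ((horizontal distance between jarB and nest0 below 0.006 m and z of jarB in the frame of nest0 between -0.006 and 0.006 m and angle between the x axis of jarB and the x axis of nest0, either way round below 0.15 rad and angle between jarB's own z axis and vertical below 0.08 rad) or (horizontal distance between jarB and nest1 below 0.006 m and z of jarB in the frame of nest1 between -0.006 and 0.006 m and angle between the x axis of jarB and the x axis of nest1, either way round below 0.15 rad and angle between jarB's own z axis and vertical below 0.08 rad) or (horizontal distance between jarB and nest2 below 0.006 m and z of jarB in the frame of nest2 between -0.006 and 0.006 m and angle between the x axis of jarB and the x axis of nest2, either way round below 0.15 rad and angle between jarB's own z axis and vertical below 0.08 rad)) and ((horizontal distance between jarC and nest0 below 0.006 m and z of jarC in the frame of nest0 between -0.006 and 0.006 m and angle between the x axis of jarC and the x axis of nest0, either way round below 0.15 rad and angle between jarC's own z axis and vertical below 0.08 rad) or (horizontal distance between jarC and nest1 below 0.006 m and z of jarC in the frame of nest1 between -0.006 and 0.006 m and angle between the x axis of jarC and the x axis of nest1, either way round below 0.15 rad and angle between jarC's own z axis and vertical below 0.08 rad) or (horizontal distance between jarC and nest2 below 0.006 m and z of jarC in the frame of nest2 between -0.006 and 0.006 m and angle between the x axis of jarC and the x axis of nest2, either way round below 0.15 rad and angle between jarC's own z axis and vertical below 0.08 rad))), for 0.3 s.
2. first pulse: with every jar home, the knob is held at its stop for at least a second (all of step 1 and value of joint pulse_knob above 1.08 rad), for 1 s.
3. after the first pulse the knob has sprung back, every jar still home (all of step 1 and value of joint pulse_knob below 0.1 rad), for 0.2 s.
4. second pulse: with every jar home, the knob is held at its stop for at least a second (all of step 2), for 1 s.
5. after the second pulse the knob has sprung back, every jar still home (all of step 3), for 0.2 s.
At the end, for the whole second after the job is handed in: Every jar present and the orange tumbler stand upright (within 0.1 rad) on the floor of the pick-up lane, between its walls, at rest and let go; the knob is back at 0 (under 0.1 rad) (x of jarA in the frame of lane between -0.018 and 0.018 m and y of jarA in the frame of lane between -0.19 and 0.19 m and z of each of jarA, jarB, jarC, tumbler in the frame of lane below 0.01 m and angle between each of jarA, jarB, jarC, tumbler's own z axis and vertical below 0.1 rad and linear speed of each of jarA, jarB, jarC, tumbler below 0.02 m/s and x of jarB in the frame of lane between -0.018 and 0.018 m and y of jarB in the frame of lane between -0.19 and 0.19 m and x of jarC in the frame of lane between -0.018 and 0.018 m and y of jarC in the frame of lane between -0.19 and 0.19 m and x of tumbler in the frame of lane between -0.025 and 0.025 m and y of tumbler in the frame of lane between -0.19 and 0.19 m and value of joint pulse_knob below 0.1 rad); the robot touches nothing.
It fails at once if the plate stack, bowl stack or squeeze bottle is tipped over (beyond 0.4 rad) (angle between any of plate_stack, bowl_stack, squeeze_bottle's own z axis and vertical above 0.4 rad).
Of jarA, jarB, jarC only 2 to 3 are there at a start; the rules pass over those that are not, and their reading is None.
At some moment in a run one of jarA, jarB, jarC may be knocked a few centimetres aside while the robot is not near it.
It also fails if it takes over 210 s, if anything falls off the work surface, if the arm or the gripper's body presses on something with over 40 N, if the wrist force passes 120 N, or if a joint passes its speed limit or range.

ROBOT

A 7-joint arm with a two-finger parallel gripper is mounted at the origin on the work surface. World frame = base frame: x ahead of the robot, y to its left, z up, the work surface at z = 0. Lengths are in m, angles in rad, forces in N, time in s.
With the tool pointing down it reaches from about 0.4 to 0.875 m from the base axis. Payload 19.3 kg.
Tool frame: the origin (TCP) lies at the very end of the fingers, on their centre line; the grasp point (between the pads) lies 19 mm behind it; z points along the fingers, y is the direction in which the jaws open and shut (so a half turn about z gives the same grasp; the last joint's range is limited). The gripper opens to 85 mm and grips with 20 to 120 N. Pads are 22 mm wide; open, the fingers measure 114 mm over their backs; the gripper's body (76 mm by 85 mm) begins 54 mm behind the grasp point. The pads swing forward as they close: fully open they stand 13 mm farther back than shut.
Start: joints at [-1.357, 0.521, -0.036, 1.599, 0.021, 1.021, -0.113], TCP at [0.175, 0.6, 0.231] pointing down, gripper open.
Joint ranges: [-2.91, 2.91], [-0.3, 2.13], [-1.5, 1.42], [0.17, 2.43], [-1.26, 4.41], [0.16, 1.93], [-2.52, 2.52]. Speed limits (rad/s): [1.89, 1.89, 2.39, 2.39, 3.01, 3.01, 3.01].

INTERFACE

Orientations are given as [roll, pitch, yaw] about the fixed x, y, z axes, in that order (R = Rz(yaw) Ry(pitch) Rx(roll)).
In Python, from workcell import bot, grab_frame, calibration, workorder gives the robot as it stands.
- The arm moves only by the tool move_arm, never from a script. Its arguments are lists of equal length, an entry for each row: "jaw": the closure in counts, from 0 (fully open) to 255 (shut); "dp": the shift along the tool's x, y, z in units of 800 mm (1.0 is 800 mm), a list of three; "rotation": the turn, a rotation vector about the tool's x, y, z in units of pi rad (1.0 is pi rad), a list of three. In form: {"jaw": [jaw, ...], "dp": [[dx, dy, dz], ...], "rotation": [[rx, ry, rz], ...]}. A call has 1 to 10 rows; each row shifts and turns the commanded pose from where the row before left it, along the tool's axes as they then stand; what a row does not reach is not made up. A row lasts 1/8 s, in which the tool goes at most 62.5 mm and 10.7 degrees, less where a joint would pass 70% of its speed; a pose out of reach is approached as far as the arm can. A call with a number of a shift or a turn outside -1 to 1 is refused whole. A call with a gripper value outside its range is refused whole. The fingers move at their own pace and stop on an object; "squeeze" is the grip in N (left out, the last holds). Time passes only in rows, so rows that do not move let the fingers close. It gives the time, the measured TCP pose, the force and the opening at its end, in the units of the state.
- bot.observe(): the state, without advancing time (a new reading comes with each control period).
- grab_frame(name): name is "scene" or "top" or "wrist"; returns the picture (480x640x3 uint8, blue, green, red); there is no depth.
- calibration(name): a dict with "camera_matrix" (3x3 intrinsics, pixels), "T" (4x4, takes a point from camera to world coordinates). Camera axes: x right, y down, z forward; pixel columns grow to the right and rows downward; lengths in m; the calibration is good to about 2 mm. A picture is of the moment at which its call begins: read the wrist's pose just before it. calibration takes no time and is no camera call; for the wrist camera it gives the pose at the moment of the call.
- workorder.job_done(): hands the job in, once; it reports no verdict.
The state is a dict: "clock": time; "qpos": joint angles; "qd": joint speeds; "joint_efforts": joint torques, N m; "position": TCP position; "tool_rot": TCP orientation; "force": force on the tool from outside, world axes, zero at the start; "moment": the same for the moment, N m; "grip_width": finger opening in m.
Only numpy, scipy, OpenCV 4.12 (cv2) and the standard library are available. Lean on these libraries where they do the work, as an engineer would, in place of code of your own. Each camera call takes 0.05 s, during which the arm holds its last target. There are 200 camera calls.

## Working session

There is one attempt and no reset: what is moved stays moved. The work goes in short steps, Python scripts to look and compute and a tool call to move; the robot and the scene stay as the last step left them, time stands still between calls to the robot, and variables do not carry over. Pictures are saved under pics/ and viewed, about 12 in all and at most 16, crops included, and the job is handed in when it is done.

Besides the shell and the picture viewer there is one more tool, called after "Request:" in YAML: its name, and indented under it one key for each argument. move_arm: Moves the arm, as the interface text tells. Shifts and turns lie within -1 to 1; 1 stands for 800 mm of shift or pi rad of turn. Its arguments: {"type":"object","properties":{"jaw":{"type":"array","items":{"type":"number"}},"dp":{"type":"array","items":{"type":"array","items":{"type":"number","minimum":-1,"maximum":1}}},"rotation":{"type":"array","items":{"type":"array","items":{"type":"number","minimum":-1,"maximum":1}}},"squeeze":{"type":"number"}},"required":["jaw","dp","rotation"]}

```bash
ls; mkdir -p pics
python3 - <<'E'
from workcell import bot, grab_frame, calibration, workorder
import cv2,numpy as np
print(bot.observe())
for n in("scene","top"):
    cv2.imwrite(f"pics/{n}0.png",grab_frame(n)); c=calibration(n); print(n,np.round(c["camera_matrix"],1).tolist(),np.round(c["T"],3).tolist())
c=calibration("wrist");print(np.round(c["camera_matrix"],1).tolist(),np.round(c["T"],3).tolist())
E
```

```text
pics
{'clock': 0.0, 'qpos': array([-1.35719288,  0.52199675, -0.03632108,  1.59996918,  0.02119132,
        1.02108884, -0.11279704]), 'qd': array([-0.00037059,  0.00163731,  0.00058217,  0.00031662, -0.00087076,
        0.00061187, -0.00199466]), 'joint_efforts': array([ 6.34682619e-04, -9.27102399e+01,  1.98032275e+00, -3.69924438e+01,
        1.78303354e-02,  8.24481976e-03,  3.17707827e-05]), 'position': array([0.1749523 , 0.59968626, 0.23075046]), 'tool_rot': array([-3.14051754e+00,  7.13906173e-05,  2.85777152e+00]), 'force': array([-0.12343976,  0.72283599, -1.07222244]), 'moment': array([-0.03420932,  0.00466411, -0.02614499]), 'grip_width': 0.0853028197273456}
scene [[517.3, 0.0, 321.7], [0.0, 517.3, 237.0], [0.0, 0.0, 1.0]] [[-0.296, 0.713, -0.635, 1.514], [0.955, 0.216, -0.203, 0.389], [-0.008, -0.667, -0.745, 1.364], [0.0, 0.0, 0.0, 1.0]]
top [[515.3, 0.0, 323.4], [0.0, 515.3, 236.0], [0.0, 0.0, 1.0]] [[0.024, -0.99, 0.136, 0.287], [-1.0, -0.024, 0.002, 0.057], [0.002, -0.136, -0.991, 1.417], [0.0, 0.0, 0.0, 1.0]]
[[423.1, 0.0, 318.4], [0.0, 423.1, 231.0], [0.0, 0.0, 1.0]] [[0.279, 0.92, 0.275, 0.106], [0.96, -0.267, -0.081, 0.62], [-0.001, 0.286, -0.958, 0.373], [0.0, 0.0, 0.0, 1.0]]
```

View pics/top0.png

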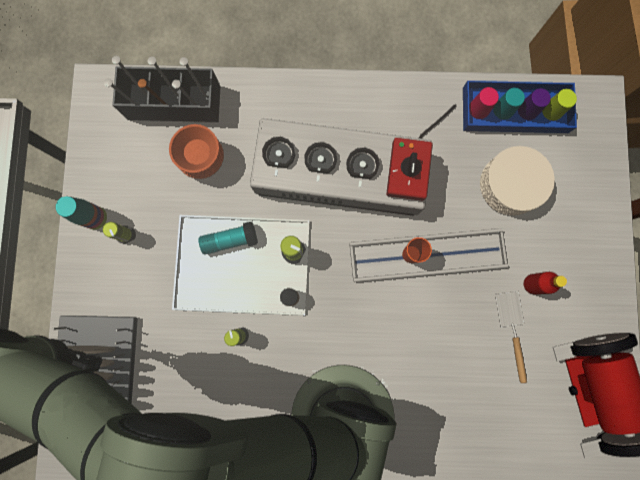

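View pics/scene0.png

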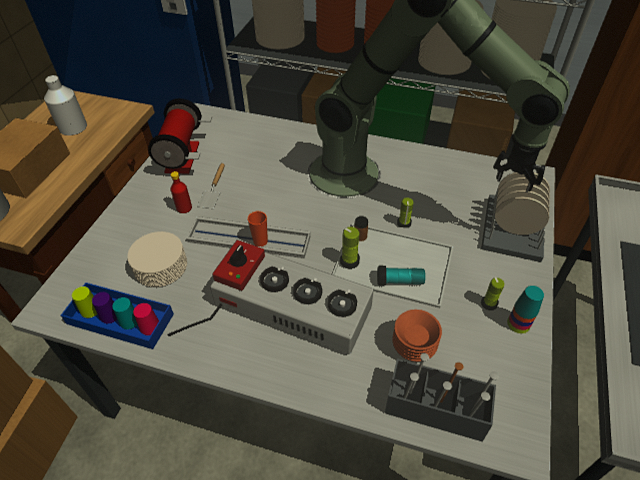

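Candidates for jarA (lime), top image: (292,248) standing in the tray, (233,337) small and outside the tray, (110,230) small and far left. I choose (292,248), the largest and the only one on the tray. For jarC (turquoise): the one lying at (228,238), not the stacked cups at (66,207) or (515,97). No pink jar lies in the tray, since the pink at (488,97) is a cup in a bin, so jarB is absent. Next is a close crop to check.

```bash
cat > h.py <<'E'
from workcell import bot, grab_frame, calibration, workorder
import cv2,numpy as np,json
from scipy.spatial.transform import Rotation as R, Slerp
def ray(n,p,z,c=None):
    c=c or calibration(n); K=np.array(c["camera_matrix"]);T=np.array(c["T"])
    d=T[:3,:3]@np.linalg.solve(K,[p[0],p[1],1.]); o=T[:3,3]; return o+d*(z-o[2])/d[2]
def proj(n,P,c=None):
    c=c or calibration(n); K=np.array(c["camera_matrix"]);T=np.linalg.inv(np.array(c["T"]))
    q=K@(T[:3,:3]@np.array(P)+T[:3,3]); return q[:2]/q[2]
def pose():
    s=bot.observe(); return np.array(s["position"]),R.from_euler("xyz",s["tool_rot"])
def down(yaw): return R.from_euler("xyz",[np.pi,0,yaw])
def plan(wps,start=None):
    "wps: list of (pos,R,vmax mm/row); prints rows dp, rot from current pose"
    p,r=start or pose()
    for w in wps:
        q,s=np.array(w[0],float),w[1]; v=w[2] if len(w)>2 else 50
        rv=(r.inv()*s).as_rotvec(); n=max(1,int(np.ceil(max(np.linalg.norm(q-p)*1e3/v,np.degrees(np.linalg.norm(rv))/9))))
        dps=[];
        for i in range(n):
            ri=r*R.from_rotvec(rv*i/n); dps.append(np.round(ri.inv().apply((q-p)/n)/.8,4).tolist())
        rr=np.round(rv/n/np.pi,4).tolist()
        if np.linalg.norm(rv)<.002: print(n,"rows dp",dps[0])
        else: print(n,"rows dp",dps,"rot each",rr)
        p,r=q,s
E
python3 - <<'E'
from h import *
im=cv2.imread("pics/top0.png")
a=cv2.resize(im[105:225,240:450],None,fx=3.8,fy=3.8,interpolation=cv2.INTER_CUBIC)
cv2.imwrite("pics/c1.png",a[:600,:800])
b=cv2.resize(im[200:350,165:325],None,fx=4,fy=4,interpolation=cv2.INTER_CUBIC)
cv2.imwrite("pics/c2.png",b)
E
```

```text
(no output)
```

View pics/c1.png

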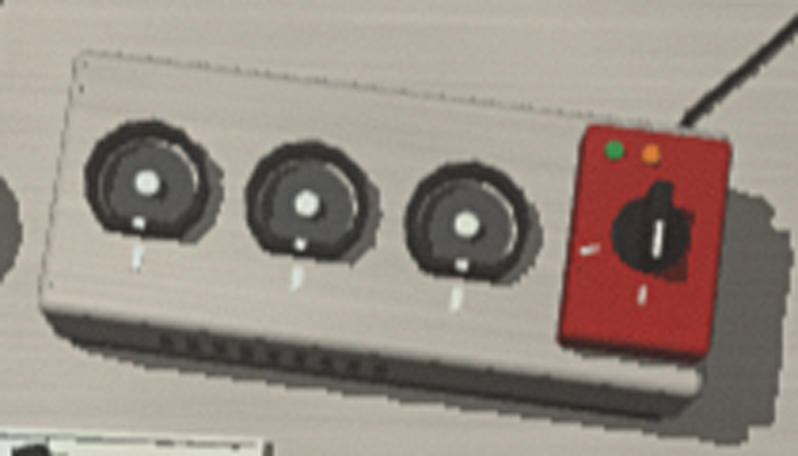

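View pics/c2.png

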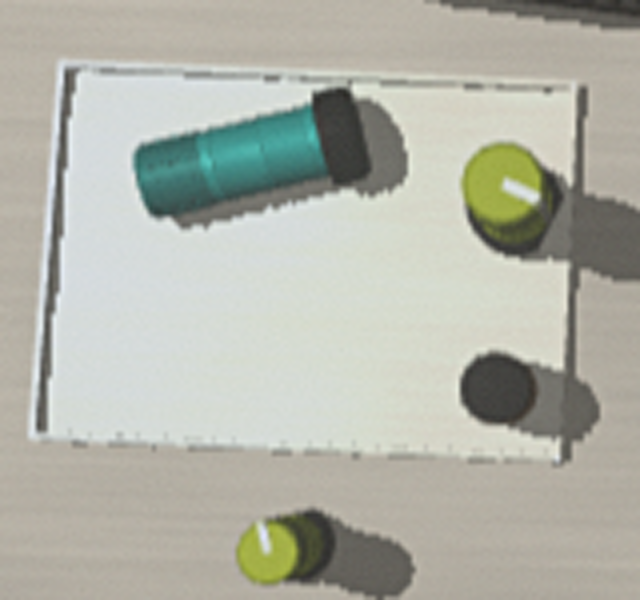

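The crops show three nests with floor dots at crop 1 (145,182), (306,204) and (466,225), flats towards the robot, and the knob at (655,235). In crop 2 the lime jar on the tray has its lid at (503,184) with the stripe pointing right and slightly down. The turquoise jar lies with its foot to the right. A small dark-lidded jar stands at (498,388).

Run:
```python
from h import *
np.set_printoptions(precision=4,suppress=True)
f=3.8;c1=lambda u,v:(240+(u+.5)/f-.5,105+(v+.5)/f-.5)
c2=lambda u,v:(165+(u+.5)/4-.5,200+(v+.5)/4-.5)
im=cv2.imread("pics/top0.png")
# refine dots: white centroid
N=[]
for u,v in((145,182),(306,204),(466,225)):
    x,y=c1(u,v); x0,y0=int(x)-3,int(y)-3; g=im[y0:y0+8,x0:x0+8].min(2).astype(float); w=np.clip(g-130,0,None); yy,xx=np.mgrid[:8,:8]
    px=(x0+(w*xx).sum()/w.sum(),y0+(w*yy).sum()/w.sum()); N.append(ray("top",px,.110)); print("nest",np.round(px,1),N[-1])
print("spacing",[np.linalg.norm(N[i+1]-N[i]) for i in(0,1)]); d=N[2]-N[0]; yw=np.arctan2(d[1],d[0]); print("row yaw",yw,"nest x yaw",yw-np.pi/2)
print("knob top",ray("top",c1(657,235),.194))
print("bar end",ray("top",c1(658,220),.194),ray("top",c1(657,255),.194))
h=cv2.cvtColor(im,cv2.COLOR_BGR2HSV)
m=cv2.inRange(h[195:275,170:310],(78,80,30),(100,255,255)); cnt=max(cv2.findContours(m,0,1)[0],key=cv2.contourArea); r=cv2.minAreaRect(cnt); print("C rect",r)
print("C ends",ray("top",c2(145,180),.03),ray("top",c2(340,138),.03), 'centre body',ray("top",(r[0][0]+170,r[0][1]+195),.03))
print("A lid",ray("top",c2(503,184),.154),"stripe end",ray("top",c2(540,197),.154))
print("lane corners",[ray("top",p,.02)for p in((350,242),(506,232),(509,270),(353,281))])
print("tumbler mouth",ray("top",(418,250),.12))
print("dark",ray("top",c2(498,388),.06))
print("tray",[ray("top",c2(*p),.012)for p in((62,65),(580,85),(562,460),(35,435))])
p,r=pose();Tc=np.array(calibration("wrist")["T"])
print("cam in tool",r.inv().apply(Tc[:3,3]-p)); print((r.inv().as_matrix()@Tc[:3,:3]))
```

```text
nest [278.2 152.6] [0.6842 0.1826 0.11  ]
nest [320.2 158.1] [0.6719 0.0723 0.11  ]
nest [362.2 163.5] [ 0.6599 -0.0378  0.11  ]
spacing [np.float64(0.11091888085863488), np.float64(0.11076179603867947)]
row yaw -1.68062547434579 nest x yaw -3.251421801140687
knob top [ 0.6316 -0.1546  0.194 ]
bar end [ 0.6415 -0.1552  0.194 ] [ 0.6184 -0.1546  0.194 ]
C rect ((51.82725524902344, 44.87446594238281), (16.90829849243164, 46.32410430908203), 76.60750579833984)
C ends [0.446  0.3905 0.03  ] [0.4779 0.2597 0.03  ] centre body [0.4604 0.3344 0.03  ]
A lid [0.4347 0.1398 0.154 ] stripe end [0.4272 0.1168 0.154 ]
lane corners [array([ 0.4642, -0.0138,  0.02  ]), array([ 0.502 , -0.4408,  0.02  ]), array([ 0.398 , -0.4464,  0.02  ]), array([ 0.3581, -0.0237,  0.02  ])]
tumbler mouth [ 0.4352 -0.1813  0.12  ]
dark [0.3113 0.1449 0.06  ]
tray [array([0.5267, 0.4567, 0.012 ]), array([0.5213, 0.0983, 0.012 ]), array([0.265 , 0.1034, 0.012 ]), array([0.2733, 0.4593, 0.012 ])]
cam in tool [ 0.072  -0.0001 -0.1419]
[[ 0.0009 -0.9582 -0.2862]
 [ 1.      0.0008  0.0004]
 [-0.0001 -0.2862  0.9582]]
```

Run:
```python
from h import *
plan([((.19,.57,.29),down(2.858)),((.435,.140,.256),down(2.55),45)])
```

```text
2 rows dp [-0.0142, -0.0152, -0.037]
12 rows dp [[-0.037, -0.0359, 0.0035], [-0.0379, -0.0349, 0.0035], [-0.0388, -0.0339, 0.0035], [-0.0397, -0.0329, 0.0035], [-0.0405, -0.0319, 0.0035], [-0.0413, -0.0308, 0.0035], [-0.0421, -0.0298, 0.0035], [-0.0428, -0.0287, 0.0035], [-0.0436, -0.0276, 0.0035], [-0.0443, -0.0264, 0.0035], [-0.0449, -0.0253, 0.0035], [-0.0456, -0.0241, 0.0035]] rot each [0.0, -0.0, 0.0082]
```

Request:
move_arm:
  jaw: [0,0,0,0,0,0,0,0,0,0]
  dp:
    - [-0.0142,-0.0152,-0.037]
    - [-0.0142,-0.0152,-0.037]
    - [-0.037,-0.0359,0.0035]
    - [-0.0379,-0.0349,0.0035]
    - [-0.0388,-0.0339,0.0035]
    - [-0.0397,-0.0329,0.0035]
    - [-0.0405,-0.0319,0.0035]
    - [-0.0413,-0.0308,0.0035]
    - [-0.0421,-0.0298,0.0035]
    - [-0.0428,-0.0287,0.0035]
  rotation:
    - [0,0,0]
    - [0,0,0]
    - [0,0,0.0082]
    - [0,0,0.0082]
    - [0,0,0.0082]
    - [0,0,0.0082]
    - [0,0,0.0082]
    - [0,0,0.0082]
    - [0,0,0.0082]
    - [0,0,0.0082]
  squeeze: 30

```text
clock: 1.35
position: [0.3535, 0.2822, 0.268]
tool_rot: [-3.141, -0.0, 2.651]
force: [1.0, 0.2, 0.7]
grip_width: 0.0852
```

Request:
move_arm:
  jaw: [0,0,0,0,0,0]
  dp:
    - [-0.0436,-0.0276,0.0035]
    - [-0.0443,-0.0264,0.0035]
    - [-0.0449,-0.0253,0.0035]
    - [-0.0456,-0.0241,0.0035]
    - [0,0,0]
    - [0,0,0]
  rotation:
    - [0,0,0.0082]
    - [0,0,0.0082]
    - [0,0,0.0082]
    - [0,0,0.0082]
    - [0,0,0]
    - [0,0,0]

```text
clock: 2.1
position: [0.4344, 0.1403, 0.2568]
tool_rot: [-3.141, -0.0, 2.549]
force: [-0.1, -0.6, 0.7]
grip_width: 0.0854
```

Run:
```python
from h import *
s=bot.observe();print(s["clock"],s["qpos"].round(3),s["position"],s["tool_rot"])
c=calibration("wrist");im=grab_frame("wrist");cv2.imwrite("pics/w1.png",im)
h=cv2.cvtColor(im,cv2.COLOR_BGR2HSV);m=cv2.inRange(h,(28,90,60),(45,255,255))
print(proj("wrist",(.435,.14,.154),c))
```

```text
2.1 [-0.656  0.225  0.254  2.003 -0.07   0.922  0.612] [0.43436895 0.14032669 0.25677601] [-3.14136742e+00 -3.27577090e-04  2.54879657e+00]
[318.13355049 230.44889005]
```

View pics/w1.png

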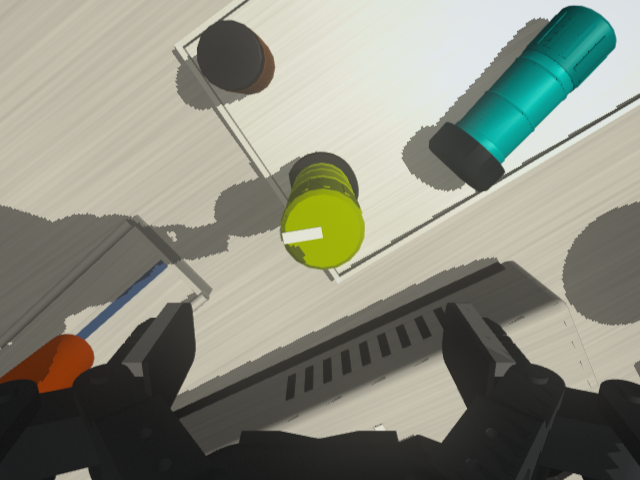

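The lime lid is at (323,229) and its stripe runs left to (284,239). The turquoise jar has its foot at (467,157) and lid at (585,32). There is a decoy dark jar at (235,57).

```bash
cat >> h.py <<'E'
def lid(im,c,z,box,hue,n="wrist"):
    "lid top centre + stripe yaw, rays at height z; box x0,y0,x1,y1"
    x0,y0,x1,y1=box; s=im[y0:y1,x0:x1]; h=cv2.cvtColor(s,cv2.COLOR_BGR2HSV)
    m=cv2.inRange(h,hue[0],hue[1]); w=cv2.inRange(h,(0,0,170),(180,70,255))
    cnt=max(cv2.findContours(cv2.morphologyEx(m|w,cv2.MORPH_OPEN,np.ones((5,5))),0,1)[0],key=cv2.contourArea)
    hull=cv2.convexHull(cnt); W=np.array([ray(n,q[0]+[x0,y0],z,c)[:2] for q in hull])
    (cx,cy),rad=cv2.minEnclosingCircle((W*1000).astype(np.float32)); C=np.array([cx,cy])/1000
    lm=np.zeros_like(m);cv2.drawContours(lm,[hull],-1,255,-1); w&=cv2.erode(lm,np.ones((3,3)))
    cw=max(cv2.findContours(w,0,1)[0],key=cv2.contourArea); mm=np.zeros_like(w);cv2.drawContours(mm,[cw],-1,255,-1)
    P=np.array([ray(n,(u+x0,v+y0),z,c)[:2] for v,u in zip(*np.nonzero(mm))]); q=P.mean(0); d=np.linalg.svd(P-q)[2][0]
    d*=np.sign(d@(q-C)); return C,rad,np.arctan2(d[1],d[0]),q
E
python3 - <<'E'
from h import *
im=cv2.imread("pics/w1.png");c=calibration("wrist")
h=cv2.cvtColor(im,cv2.COLOR_BGR2HSV); print(h[215,330],h[180,330],h[255,310],h[237,300],h[262,325])
for v in(110,130,140):
    print(lid(im,c,.154,(270,175,380,280),((25,80,v),(45,255,255))))
E
```

```text
[ 33 241 178] [ 34 129 101] [ 33 240 175] [ 32  16 227] [ 33 241 176]
(array([0.43558258, 0.14309157]), 46.18564224243164, np.float64(-0.5648599096462632), array([0.43953874, 0.11765923]))
(array([0.43558258, 0.14309157]), 46.18564224243164, np.float64(-0.5648599096462632), array([0.43953874, 0.11765923]))
(array([0.43558258, 0.14309157]), 46.18564224243164, np.float64(-0.571282704887934), array([0.43956107, 0.11765943]))
```

```bash
sed -i 's/cv2.morphologyEx(m|w,cv2.MORPH_OPEN,np.ones((5,5)))/cv2.morphologyEx(m,cv2.MORPH_OPEN,np.ones((5,5)))/' h.py
python3 - <<'E'
from h import *
im=cv2.imread("pics/w1.png");c=calibration("wrist")
for v in(130,150):
    print(lid(im,c,.154,(270,175,380,280),((25,190,v),(45,255,255))))
E
```

```text
(array([0.4358031 , 0.14340016]), 24.826597213745117, np.float64(-2.019475717844275), array([0.43277253, 0.13288653]))
(array([0.43633661, 0.14375407]), 24.42656135559082, np.float64(-2.0244237971172376), array([0.43279127, 0.13296103]))
```

Run:
```python
from h import *
plan([((.4365,.144,.25),down(.98)),((.4365,.144,.097),down(.98),32)])
```

```text
10 rows dp [[0.0, 0.0005, 0.0009], [0.0001, 0.0005, 0.0009], [0.0002, 0.0005, 0.0009], [0.0002, 0.0004, 0.0009], [0.0003, 0.0004, 0.0009], [0.0004, 0.0004, 0.0009], [0.0004, 0.0003, 0.0009], [0.0004, 0.0002, 0.0009], [0.0005, 0.0002, 0.0009], [0.0005, 0.0001, 0.0009]] rot each [-0.0, -0.0, 0.05]
5 rows dp [-0.0, -0.0, 0.0383]
```

Request:
move_arm:
  jaw: [0,0,0,0,0,0,0,0,0,0]
  dp:
    - [0,0.0005,0.009]
    - [0.0001,0.0005,0.009]
    - [0.0002,0.0005,0.009]
    - [0.0002,0.0004,0.009]
    - [0.0003,0.0004,0.009]
    - [0.0004,0.0004,0.009]
    - [0.0004,0.0003,0.009]
    - [0.0004,0.0002,0.009]
    - [0.0005,0.0002,0.009]
    - [0.0005,0.0001,0.009]
  rotation:
    - [0,0,0.05]
    - [0,0,0.05]
    - [0,0,0.05]
    - [0,0,0.05]
    - [0,0,0.05]
    - [0,0,0.05]
    - [0,0,0.05]
    - [0,0,0.05]
    - [0,0,0.05]
    - [0,0,0.05]

```text
clock: 3.4
position: [0.4365, 0.1444, 0.1847]
tool_rot: [-3.141, -0.0, 0.975]
force: [0.1, -0.3, -0.6]
grip_width: 0.0856
```

Request:
move_arm:
  jaw: [0,0,0,0,0,255,255,255,255,255]
  dp:
    - [0,0,0.037]
    - [0,0,0.037]
    - [0,0,0.036]
    - [0,0,0]
    - [0,0,0]
    - [0,0,0]
    - [0,0,0]
    - [0,0,0]
    - [0,0,0]
    - [0,0,0]
  rotation:
    - [0,0,0]
    - [0,0,0]
    - [0,0,0]
    - [0,0,0]
    - [0,0,0]
    - [0,0,0]
    - [0,0,0]
    - [0,0,0]
    - [0,0,0]
    - [0,0,0]
  squeeze: 20

```text
clock: 4.65
position: [0.4374, 0.1436, 0.0976]
tool_rot: [3.141, -0.001, 0.978]
force: [-0.0, -0.1, 9.7]
grip_width: 0.0519
```

Request:
move_arm:
  jaw: [40,40,40,40,40,40,40,40,40,40]
  dp:
    - [0,0,0]
    - [0,0,0]
    - [0,0,0]
    - [0,0,0]
    - [0,0,0]
    - [0,0,0]
    - [0,0,0]
    - [0,0,0]
    - [0,0,0]
    - [0,0,0]
  rotation:
    - [0,0,0]
    - [0,0,0]
    - [0,0,-0.055]
    - [0,0,-0.055]
    - [0,0,-0.055]
    - [0,0,-0.055]
    - [0,0,-0.055]
    - [0,0,-0.055]
    - [0,0,-0.055]
    - [0,0,-0.055]

```text
clock: 5.9
position: [0.4368, 0.1433, 0.0969]
tool_rot: [-3.141, 0.0, 2.366]
force: [0.2, 0.1, -0.5]
grip_width: 0.0722
```

Request:
move_arm:
  jaw: [40,40,255,255,255,255,255,255]
  dp:
    - [0,0,0]
    - [0,0,0]
    - [0,0,0]
    - [0,0,0]
    - [0,0,0]
    - [0,0,0]
    - [0,0,0]
    - [0,0,0]
  rotation:
    - [0,0,-0.06]
    - [0,0,0]
    - [0,0,0]
    - [0,0,0]
    - [0,0,0]
    - [0,0,0]
    - [0,0,0]
    - [0,0,0]
  squeeze: 40

```text
clock: 6.9
position: [0.4366, 0.1429, 0.0971]
tool_rot: [-3.141, 0.0, 2.544]
force: [-1.6, -4.1, 10.0]
grip_width: 0.0512
```

Run:
```python
from h import *
s=bot.observe();print(s["clock"],s["position"],s["tool_rot"],s["force"],s["grip_width"])
c=calibration("wrist");im=grab_frame("wrist");cv2.imwrite("pics/w2.png",im)
print("expected lid at",proj("wrist",(*s["position"][:2],.154),c))
```

```text
6.9 [0.43661074 0.14292742 0.09709139] [-3.14063792e+00  9.38110607e-05  2.54446267e+00] [-1.63857703 -4.10068428 10.02358772] 0.05120199447046013
expected lid at [317.32463247 416.21350158]
```

View pics/w2.png

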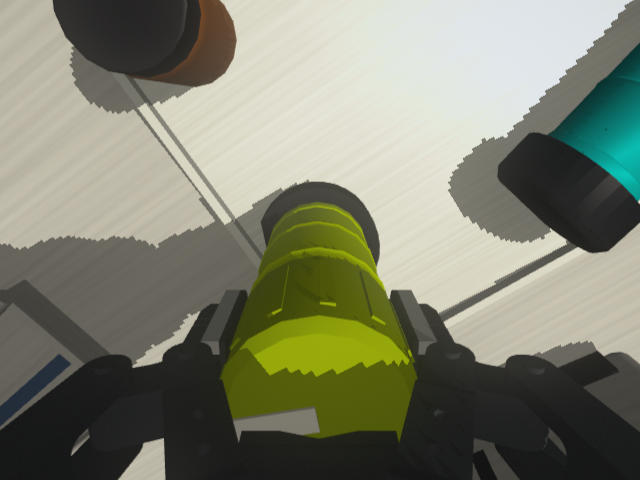

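The gripped jar's lid is in view. The stripe's far edge runs from (318,408) to (234,419), and the fingers seat evenly on both sides of the lid.

Run:
```python
from h import *
c=calibration("wrist");im=cv2.imread("pics/w2.png")
s=im[400:434,225:325];h=cv2.cvtColor(s,cv2.COLOR_BGR2HSV);m=cv2.inRange(h,(0,0,110),(180,80,255))
E_=[]
for u in range(14,88,6):
    r=np.nonzero(m[:,u])[0]
    if len(r): E_.append((u+225,r[0]+400-.5))
E_=np.array(E_);print(E_.tolist())
P=np.array([ray("wrist",e,.154,c)[:2] for e in E_]);d=np.linalg.svd(P-P.mean(0))[2][0]
if d@(P[0]-P[-1])<0:d=-d
y=np.arctan2(d[1],d[0]);print("stripe yaw",y,"centre-end",P[-1])
p,r=pose();ty=r.as_euler("xyz")[2];print("tool-jar",ty-y)
# bottom edge dark? perpendicular residual: centre line
```

```text
[[239.0, 419.5], [245.0, 418.5], [251.0, 417.5], [257.0, 417.5], [263.0, 416.5], [269.0, 415.5], [275.0, 414.5], [281.0, 413.5], [287.0, 412.5], [293.0, 411.5], [299.0, 410.5], [305.0, 409.5], [311.0, 408.5]]
stripe yaw -1.986281520635452 centre-end [0.43392572 0.14292073]
tool-jar 4.5306747579368025
```

Run:
```python
from h import *
p,r=pose()
plan([((p[0],p[1],.27),r),((.672,.0723,.30),down(1.284),40)])
```

```text
4 rows dp [-0.0, -0.0001, -0.054]
9 rows dp [[-0.0325, 0.0103, -0.0042], [-0.0308, 0.0147, -0.0042], [-0.0284, 0.0189, -0.0042], [-0.0255, 0.0227, -0.0042], [-0.0221, 0.026, -0.0042], [-0.0183, 0.0288, -0.0042], [-0.0141, 0.0311, -0.0042], [-0.0096, 0.0328, -0.0042], [-0.0049, 0.0338, -0.0042]] rot each [-0.0, 0.0, 0.0446]
```

Request:
move_arm:
  jaw: [255,255,255,255,255,255,255,255,255,255]
  dp:
    - [0,0,-0.054]
    - [0,0,-0.054]
    - [0,0,-0.054]
    - [0,0,-0.054]
    - [-0.0325,0.0103,-0.0042]
    - [-0.0308,0.0147,-0.0042]
    - [-0.0284,0.0189,-0.0042]
    - [-0.0255,0.0227,-0.0042]
    - [-0.0221,0.026,-0.0042]
    - [-0.0183,0.0288,-0.0042]
  rotation:
    - [0,0,0]
    - [0,0,0]
    - [0,0,0]
    - [0,0,0]
    - [0,0,0.0446]
    - [0,0,0.0446]
    - [0,0,0.0446]
    - [0,0,0.0446]
    - [0,0,0.0446]
    - [0,0,0.0446]

```text
clock: 8.2
position: [0.5944, 0.0969, 0.2896]
tool_rot: [-3.141, -0.0, 1.7]
force: [-0.1, 0.4, -3.2]
grip_width: 0.0513
```

Request:
move_arm:
  jaw: [255,255,255,255,255]
  dp:
    - [-0.0141,0.0311,-0.0042]
    - [-0.0096,0.0328,-0.0042]
    - [-0.0049,0.0338,-0.0042]
    - [0,0,0]
    - [0,0,0]
  rotation:
    - [0,0,0.0446]
    - [0,0,0.0446]
    - [0,0,0.0446]
    - [0,0,0]
    - [0,0,0]

```text
clock: 8.82
position: [0.6719, 0.074, 0.2993]
tool_rot: [-3.14, 0.0, 1.287]
force: [-0.7, -0.1, -3.5]
grip_width: 0.051
```

Run:
```python
from h import *
s=bot.observe();print(s["clock"],s["position"],s["tool_rot"],s["force"],s["grip_width"],s["qpos"].round(2))
c=calibration("wrist");im=grab_frame("wrist");cv2.imwrite("pics/w3.png",im)
for n in((.6842,.1826,.11),(.6719,.0723,.11),(.6599,-.0378,.11)):print(proj("wrist",n,c))
```

```text
8.825 [0.67187755 0.07399381 0.29933219] [-3.14043340e+00  4.07764637e-04  1.28690887e+00] [-0.6897337  -0.10754229 -3.45389907] 0.051004181082433556 [-0.39  0.57  0.32  1.38 -0.18  1.22 -0.34]
[291.77629838  54.49931661]
[317.95601258 201.72765868]
[339.98759083 323.8250952 ]
```

View pics/w3.png

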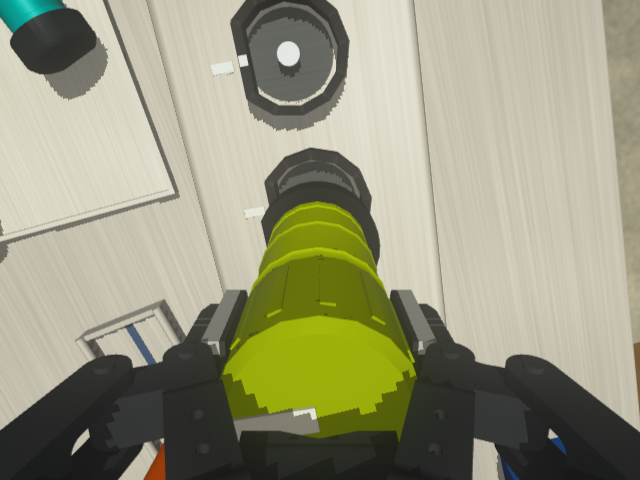

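Nest0's dot is at (288,53), its wall mark at (243,61) and its base mark at (222,69). Nest1's base mark is at (254,213).

Run:
```python
from h import *
c=calibration("wrist");im=cv2.imread("pics/w3.png");g=im.min(2)
def cen(u,v,r=13,t=225):
    s=g[v-r:v+r,u-r:u+r]; n,l,st,ce=cv2.connectedComponentsWithStats((s>t).astype(np.uint8)); i=1+np.argmax(st[1:,4]); return ce[i]+[u-r,v-r],st[i,4]
D=cen(288,53,16);M0=cen(222,69,15);W=cen(243,61,9);M1=cen(254,213,12)
print(D,M0,W,M1)
d,m0,m1=[ray("wrist",q[0],.11,c) for q in(D,M0,M1)]; w=ray("wrist",W[0],.13,c)
print("nest0",d,"m0",m0,"w",w,"m1",m1)
for a in(m0,w): v=a-d; print("yaw",np.arctan2(v[1],v[0]),np.linalg.norm(v[:2]))
v=m1-m0;print("space",v,np.linalg.norm(v),"yaw",np.arctan2(v[1],v[0])-np.pi/2,"nest1",d+v)
```

```text
Traceback (most recent call last):
ValueError: attempt to get argmax of an empty sequence
```

Run:
```python
from h import *
c=calibration("wrist");im=cv2.imread("pics/w3.png");g=im.min(2)
print([g[v,u] for u,v in((288,53),(222,69),(243,61),(254,213),(200,69),(240,215))])
def cen(u,v,r,t):
    s=g[v-r:v+r,u-r:u+r]; n,l,st,ce=cv2.connectedComponentsWithStats((s>t).astype(np.uint8)); i=l[r,r]; return ce[i]+[u-r,v-r],st[i,4]
D=cen(288,53,16,150);M0=cen(222,69,15,215);W=cen(243,61,9,150);M1=cen(254,213,12,215)
print(D,M0,W,M1)
d,m0,m1=[ray("wrist",q[0],.11,c) for q in(D,M0,M1)]; w=ray("wrist",W[0],.13,c)
print("nest0",d,"m0",m0,"w",w,"m1",m1)
for a in(m0,w): v=a-d; print("yaw",np.arctan2(v[1],v[0]),np.linalg.norm(v[:2]))
v=m1-m0;print("space",v,np.linalg.norm(v),"yaw",np.arctan2(v[1],v[0])-np.pi/2,"nest1",d+v)
```

```text
[np.uint8(227), np.uint8(223), np.uint8(225), np.uint8(217), np.uint8(185), np.uint8(189)]
(array([287.969163  ,  53.14977974]), np.int32(454)) (array([221.85204082,  67.53061224]), np.int32(196)) (array([239.69942197,  60.99421965]), np.int32(173)) (array([254.03252033, 211.63414634]), np.int32(123))
nest0 [0.68177812 0.18437377 0.11      ] m0 [0.63231208 0.18855714 0.11      ] w [0.6491515  0.18637442 0.13      ] m1 [0.62011305 0.07887066 0.11      ]
yaw 3.0572227577121374 0.049642622109726295
yaw 3.0803497974431973 0.03268790247942617
space [-0.01219904 -0.10968648  0.        ] 0.11036277107314886 yaw -3.2523547770736316 nest1 [0.66957909 0.07468729 0.11      ]
```

Run:
```python
from h import *
plan([((.6697,.0748,.230),down(1.286),30),((.6697,.0748,.202),down(1.286),5)])
```

```text
3 rows dp [0.0001, -0.0009, 0.029]
6 rows dp [0.0, -0.0, 0.0058]
```

Request:
move_arm:
  jaw: [255,255,255,255,255,255]
  dp:
    - [0.0001,-0.0009,0.029]
    - [0.0001,-0.0009,0.029]
    - [0.0001,-0.0009,0.029]
    - [0,0,0]
    - [0,0,0]
    - [0,0,0]
  rotation:
    - [0,0,0]
    - [0,0,0]
    - [0,0,0]
    - [0,0,0]
    - [0,0,0]
    - [0,0,0]

```text
clock: 9.62
position: [0.6709, 0.0744, 0.2315]
tool_rot: [3.14, -0.001, 1.287]
force: [0.0, 0.1, -3.4]
grip_width: 0.0512
```

Run:
```python
from h import *
s=bot.observe();print(s["position"],s["tool_rot"],s["force"]);plan([((.6697,.0748,.215),down(1.286),5)])
```

```text
[0.67088118 0.07444108 0.23154818] [ 3.14014811e+00 -7.68507521e-04  1.28663681e+00] [ 0.00702715  0.12612374 -3.36914596]
4 rows dp [0.0, -0.0004, 0.0052]
```

Request:
move_arm:
  jaw: [255,255,255,255,255]
  dp:
    - [0,-0.0005,0.005]
    - [0,-0.0005,0.005]
    - [0,-0.0005,0.005]
    - [0,0,0.005]
    - [0,0,0]
  rotation:
    - [0,0,0]
    - [0,0,0]
    - [0,0,0]
    - [0,0,0]
    - [0,0,0]

```text
clock: 10.25
position: [0.6692, 0.0747, 0.2139]
tool_rot: [-3.141, 0.0, 1.287]
force: [0.9, -0.6, -3.2]
grip_width: 0.0517
```

Request:
move_arm:
  jaw: [255,255,255,255]
  dp:
    - [0,0,0.005]
    - [0,0,0.005]
    - [0,0,0.004]
    - [0,0,0]
  rotation:
    - [0,0,0]
    - [0,0,0]
    - [0,0,0]
    - [0,0,0]

```text
clock: 10.75
position: [0.6694, 0.0749, 0.2032]
tool_rot: [3.141, -0.0, 1.287]
force: [-0.3, 0.8, 0.2]
grip_width: 0.0511
```

jarA is seated: TCP z is 0.203, which puts the underside at 0.110, and the base now carries its weight. I release and go look at jarC.

Run:
```python
from h import *
p,r=pose()
plan([((p[0],p[1],.32),r,40),((.465,.325,.22),down(1.81),40)])
```

```text
3 rows dp [0.0, 0.0, -0.0487]
9 rows dp [[0.0254, -0.037, 0.0139], [0.0275, -0.0354, 0.0139], [0.0295, -0.0338, 0.0139], [0.0314, -0.032, 0.0139], [0.0332, -0.0301, 0.0139], [0.0349, -0.0282, 0.0139], [0.0365, -0.0261, 0.0139], [0.038, -0.0239, 0.0139], [0.0393, -0.0217, 0.0139]] rot each [0.0, -0.0, -0.0185]
```

Request:
move_arm:
  jaw: [0,0,0,0,0,0,0,0]
  dp:
    - [0,0,0]
    - [0,0,0]
    - [0,0,0]
    - [0,0,0]
    - [0,0,-0.048]
    - [0,0,-0.048]
    - [0,0,-0.048]
    - [0,0,0]
  rotation:
    - [0,0,0]
    - [0,0,0]
    - [0,0,0]
    - [0,0,0]
    - [0,0,0]
    - [0,0,0]
    - [0,0,0]
    - [0,0,0]

```text
clock: 11.75
position: [0.6704, 0.0746, 0.3214]
tool_rot: [3.137, -0.002, 1.286]
force: [-0.1, -0.2, 0.0]
grip_width: 0.0855
```

Request:
move_arm:
  jaw: [0,0,0,0,0,0,0,0,0,0]
  dp:
    - [0.0254,-0.037,0.0139]
    - [0.0275,-0.0354,0.0139]
    - [0.0295,-0.0338,0.0139]
    - [0.0314,-0.032,0.0139]
    - [0.0332,-0.0301,0.0139]
    - [0.0349,-0.0282,0.0139]
    - [0.0365,-0.0261,0.0139]
    - [0.038,-0.0239,0.0139]
    - [0.0393,-0.0217,0.0139]
    - [0,0,0]
  rotation:
    - [0,0,-0.0185]
    - [0,0,-0.0185]
    - [0,0,-0.0185]
    - [0,0,-0.0185]
    - [0,0,-0.0185]
    - [0,0,-0.0185]
    - [0,0,-0.0185]
    - [0,0,-0.0185]
    - [0,0,-0.0185]
    - [0,0,0]

```text
clock: 13.0
position: [0.4626, 0.3267, 0.2169]
tool_rot: [-3.139, -0.0, 1.814]
force: [0.1, -0.3, -0.2]
grip_width: 0.0852
```

Run:
```python
from h import *
s=bot.observe();print(s["clock"],s["position"],s["tool_rot"],s["qpos"].round(2))
c=calibration("wrist");im=grab_frame("wrist");cv2.imwrite("pics/w4.png",im)
t=grab_frame("top");cv2.imwrite("pics/t1.png",t)
h=cv2.cvtColor(im,cv2.COLOR_BGR2HSV);m=cv2.inRange(h,(78,80,30),(100,255,255))
cnt=max(cv2.findContours(m,0,1)[0],key=cv2.contourArea);r=cv2.minAreaRect(cnt);print(r)
b=cv2.boxPoints(r);print(b)
```

```text
13.0 [0.46262289 0.32671911 0.21689824] [-3.13924636e+00 -4.16591510e-05  1.81437756e+00] [-0.81  0.45  0.13  1.78 -0.07  0.92 -0.41]
((318.0, 196.0), (168.0, 68.0), 90.0)
[[284. 112.]
 [352. 112.]
 [352. 280.]
 [284. 280.]]
```

View pics/w4.png

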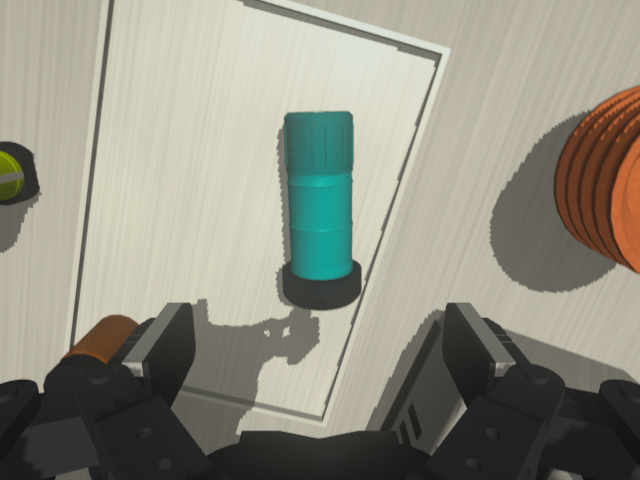

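jarC is nearly aligned with the tool: the lid end is at (318,112), the body/foot boundary at (321,278) and the foot centre at (322,290).

Run:
```python
from h import *
c=calibration("wrist")
L=ray("wrist",(318.7,113),.035,c);B=ray("wrist",(320.5,277),.05,c);S=ray("wrist",(319.3,175),.056,c)
print(L,B,S,"seam-body",np.linalg.norm((S-B)[:2]), "L-B",np.linalg.norm((L-B)[:2]))
a=(L-B)[:2];a/=np.linalg.norm(a);yw=np.arctan2(a[1],a[0]);print("axis yaw",yw)
u=B[:2]-.025*a; print("underside",u)
phi=np.radians(35)
a3=np.array([*a,0]);up=np.array([0,0,1.])
def tool(zt,xt):
    yt=np.cross(zt,xt);return R.from_matrix(np.c_[xt,yt,zt])
# grasp point at 98 mm from underside, TCP 15 mm beyond along tool z
zt=np.cos(phi)*-up-np.sin(phi)*a3; xt=np.cos(phi)*a3-np.sin(phi)*up
G=np.array([*(u+.098*a),.030]); Rg=tool(zt,xt); tcp=G+.017*zt
print("tcp",tcp,Rg.as_euler("xyz"))
np.save("rg.npy",np.r_[tcp,Rg.as_quat(),a,u])
plan([(tcp-.10*zt,Rg,40),(tcp,Rg,35)])
```

```text
[0.450289   0.38914557 0.035     ] [0.48120108 0.26855392 0.05      ] [0.46080954 0.34779681 0.056     ] seam-body 0.08182451652123897 L-B 0.1244905706232315
axis yaw 1.8217301389367115
underside [0.4874088  0.24433689]
tcp [0.46549576 0.32982222 0.01607442] [3.14159265 0.61086524 1.82173014]
4 rows dp [[0.0195, 0.0003, 0.0375], [0.025, 0.0004, 0.0341], [0.0299, 0.0004, 0.0299], [0.0341, 0.0005, 0.025]] rot each [-0.0003, -0.0486, -0.0009]
3 rows dp [0.0, 0.0, 0.0417]
```

Request:
move_arm:
  jaw: [60,60,60,60,60,60,60,60,60]
  dp:
    - [0.0195,0.0003,0.0375]
    - [0.025,0.0004,0.0341]
    - [0.0299,0.0004,0.0299]
    - [0.0341,0.0005,0.025]
    - [0,0,0]
    - [0,0,0.04]
    - [0,0,0.04]
    - [0,0,0.03]
    - [0,0,0]
  rotation:
    - [0,-0.0486,-0.0009]
    - [0,-0.0486,-0.0009]
    - [0,-0.0486,-0.0009]
    - [0,-0.0486,-0.0009]
    - [0,0,0]
    - [0,0,0]
    - [0,0,0]
    - [0,0,0]
    - [0,0,0]

```text
clock: 14.22
position: [0.4645, 0.3346, 0.0266]
tool_rot: [-3.138, 0.611, 1.819]
force: [-0.5, 0.8, 1.0]
grip_width: 0.0653
```

Run:
```python
from h import *
d=np.load("rg.npy");s=bot.observe();print(s["position"],d[:3],s["tool_rot"],s["force"],s["grip_width"],s["qpos"].round(2))
plan([(d[:3],R.from_quat(d[3:7]),20)])
```

```text
[0.46448206 0.33455019 0.02659479] [0.46549576 0.32982222 0.01607442] [-3.1376333   0.61148881  1.81906935] [-0.5342006   0.83979142  1.02947674] 0.06530216855451598 [-1.16  0.95  0.29  1.62  0.26  1.01 -0.88]
1 rows dp [[0.0026, -0.0002, 0.0142]] rot each [-0.0017, 0.0002, -0.0007]
```

Reached cleanly. Final approach, then close.

Request:
move_arm:
  jaw: [60,60,255,255,255,255,255,255]
  dp:
    - [0.002,0,0.012]
    - [0,0,0]
    - [0,0,0]
    - [0,0,0]
    - [0,0,0]
    - [0,0,0]
    - [0,0,0]
    - [0,0,0]
  rotation:
    - [0,0,0]
    - [0,0,0]
    - [0,0,0]
    - [0,0,0]
    - [0,0,0]
    - [0,0,0]
    - [0,0,0]
    - [0,0,0]
  squeeze: 60

```text
clock: 15.22
position: [0.4644, 0.3334, 0.0182]
tool_rot: [-3.138, 0.61, 1.822]
force: [-2.9, 1.4, 6.4]
grip_width: 0.0502
```

Run:
```python
from h import *
d=np.load("rg.npy");p,r=pose();s=bot.observe();print(p,s["force"],s["grip_width"])
a=np.array([*d[7:9],0]);u=np.array([*d[9:11],.03]); up=np.array([0,0,1.])
# rotate by 90 deg about axis taking a->up : axis = a x up ; pivot = underside u -> goes to height
rot=R.from_rotvec(np.cross(a,up)*np.pi/2)
off=p-u # tcp rel underside (jar frame anchored)
for f in(.5,1):
    rf=R.from_rotvec(np.cross(a,up)*np.pi/2*f)
    print(f,(rf*r).as_euler("xyz"),"tcp rel underside",rf.apply(off))
U=np.array([.47,.30,.010]); r1=rot*r
mid=R.from_rotvec(np.cross(a,up)*np.pi/4)
plan([(p+[0,0,.09],r,40),(np.array([.47,.30,.08])+mid.apply(off),mid*r,45),(np.array([.47,.30,.04])+rot.apply(off),r1,45)])
print(np.array([.47,.30,.004])+rot.apply(off),r1.as_euler("xyz"))
np.save("r1.npy",np.r_[np.array([.47,.30,.004])+rot.apply(off),r1.as_quat()])
```

```text
[0.46441482 0.3334243  0.01816823] [-2.91442221  1.40457342  6.42887871] 0.050189311099469565
0.5 [-3.13890743 -0.17531255  1.82230608] tcp rel underside [-0.01837994  0.07108751  0.05669236]
1 [-3.13961825 -0.96071052  1.82271998] tcp rel underside [-0.00308581  0.01142331  0.09200687]
3 rows dp [-0.0215, -0.0001, -0.0307]
6 rows dp [[0.0034, -0.0007, -0.0096], [0.0046, -0.0007, -0.0091], [0.0057, -0.0007, -0.0084], [0.0068, -0.0007, -0.0076], [0.0077, -0.0006, -0.0066], [0.0085, -0.0006, -0.0056]] rot each [-0.0, 0.0417, -0.0001]
6 rows dp [[-0.0128, -0.0, -0.0013], [-0.0125, -0.0, -0.0029], [-0.012, -0.0, -0.0045], [-0.0113, -0.0, -0.0061], [-0.0105, -0.0, -0.0075], [-0.0094, -0.0, -0.0088]] rot each [-0.0, 0.0417, -0.0001]
[0.46691419 0.31142331 0.09600687] [-3.13961825 -0.96071052  1.82271998]
```

Request:
move_arm:
  jaw: [255,255,255,255,255,255,255,255,255,255]
  dp:
    - [-0.0215,0,-0.0307]
    - [-0.0215,0,-0.0307]
    - [-0.0215,0,-0.0307]
    - [0.0034,-0.0007,-0.0096]
    - [0.0046,-0.0007,-0.0091]
    - [0.0057,-0.0007,-0.0084]
    - [0.0068,-0.0007,-0.0076]
    - [0.0077,-0.0006,-0.0066]
    - [0.0085,-0.0006,-0.0056]
    - [0,0,0]
  rotation:
    - [0,0,0]
    - [0,0,0]
    - [0,0,0]
    - [0,0.0417,0]
    - [0,0.0417,0]
    - [0,0.0417,0]
    - [0,0.0417,0]
    - [0,0.0417,0]
    - [0,0.0417,0]
    - [0,0,0]

```text
clock: 16.48
position: [0.4534, 0.3681, 0.1364]
tool_rot: [-3.139, -0.175, 1.815]
force: [0.0, -0.7, -2.6]
grip_width: 0.0503
```

Request:
move_arm:
  jaw: [255,255,255,255,255,255,255,255]
  dp:
    - [-0.0128,0,-0.0013]
    - [-0.0125,0,-0.0029]
    - [-0.012,0,-0.0045]
    - [-0.0113,0,-0.0061]
    - [-0.0105,0,-0.0075]
    - [-0.0094,0,-0.0088]
    - [0,0,0]
    - [0,0,0]
  rotation:
    - [0,0.0417,0]
    - [0,0.0417,0]
    - [0,0.0417,0]
    - [0,0.0417,0]
    - [0,0.0417,0]
    - [0,0.0417,0]
    - [0,0,0]
    - [0,0,0]

```text
clock: 17.48
position: [0.4646, 0.3151, 0.131]
tool_rot: [-3.126, -0.917, 1.813]
force: [-0.1, 0.8, -1.8]
grip_width: 0.0505
```

Run:
```python
from h import *
d=np.load("r1.npy");s=bot.observe();print(s["clock"],s["position"],d[:3],s["tool_rot"],s["force"],s["grip_width"],s["qpos"].round(2))
plan([(d[:3],R.from_quat(d[3:7]),12)])
cv2.imwrite("pics/s1.png",cv2.resize(grab_frame("scene")[150:350,270:530],None,fx=3,fy=3,interpolation=cv2.INTER_CUBIC))
```

```text
17.475 [0.46464232 0.31506912 0.13099742] [0.46691419 0.31142331 0.09600687] [-3.12578003 -0.91718109  1.81294781] [-0.13173996  0.76596052 -1.75505923] 0.05051553497070132 [ 0.28  0.85 -0.72  1.94 -0.72  0.64  0.61]
3 rows dp [[-0.0126, 0.0007, 0.0075], [-0.0127, 0.0006, 0.0073], [-0.0128, 0.0006, 0.0071]] rot each [-0.0006, 0.0046, -0.0007]
```

View pics/s1.png

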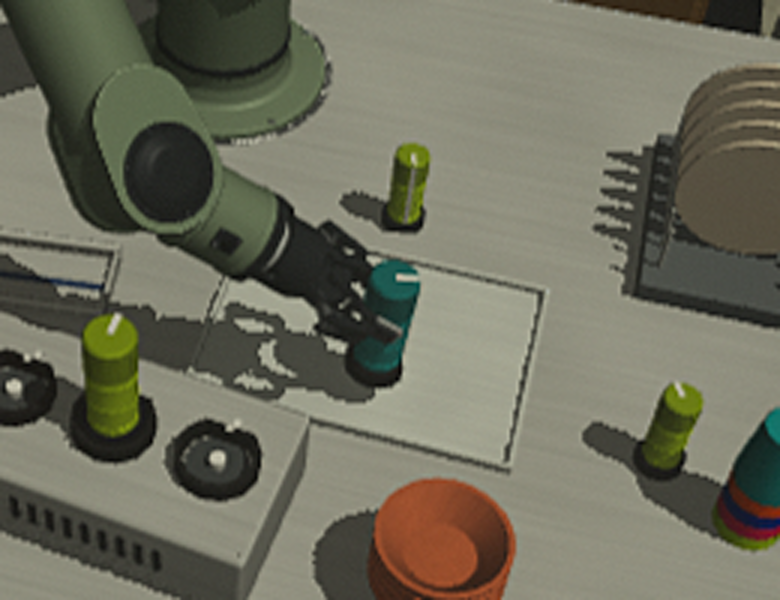

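jarC is held nearly upright above the tray, and jarA is seated in the middle nest. Lower it.

Request:
move_arm:
  jaw: [255,255,255,255,255]
  dp:
    - [-0.0126,0.0007,0.0075]
    - [-0.0127,0.0006,0.0073]
    - [-0.009,0.0006,0.005]
    - [0,0,0]
    - [0,0,0]
  rotation:
    - [0,0.0046,0]
    - [0,0.0046,0]
    - [0,0.0046,0]
    - [0,0,0]
    - [0,0,0]

```text
clock: 18.15
position: [0.4676, 0.3107, 0.1001]
tool_rot: [-3.127, -0.963, 1.811]
force: [-0.5, 0.4, -1.2]
grip_width: 0.0505
```

Run:
```python
from h import *
d=np.load("r1.npy");s=bot.observe();print(s["position"],d[:3],s["tool_rot"],s["force"],s["qpos"].round(2))
plan([(d[:3],R.from_quat(d[3:7]),12)])
```

```text
[0.46760733 0.31070668 0.10005164] [0.46691419 0.31142331 0.09600687] [-3.12731071 -0.96257265  1.81074613] [-0.54647385  0.43913523 -1.15905142] [ 0.31  0.94 -0.73  1.93 -0.72  0.61  0.69]
1 rows dp [[-0.0035, -0.0006, 0.0038]] rot each [-0.0008, -0.0006, -0.0022]
```

Request:
move_arm:
  jaw: [255,255,255,255]
  dp:
    - [-0.0025,0,0.0015]
    - [-0.0025,0,0.0015]
    - [-0.001,0,0.0006]
    - [0,0,0]
  rotation:
    - [0,0,0]
    - [0,0,0]
    - [0,0,0]
    - [0,0,0]

```text
clock: 18.65
position: [0.4676, 0.3103, 0.0943]
tool_rot: [-3.127, -0.962, 1.811]
force: [0.2, 0.2, -3.4]
grip_width: 0.0504
```

Request:
move_arm:
  jaw: [255,255,255,255]
  dp:
    - [-0.0012,0,0.0007]
    - [-0.0012,0,0.0007]
    - [0,0,0]
    - [0,0,0]
  rotation:
    - [0,0,0]
    - [0,0,0]
    - [0,0,0]
    - [0,0,0]

```text
clock: 19.15
position: [0.4677, 0.3101, 0.0922]
tool_rot: [-3.128, -0.962, 1.811]
force: [1.1, -0.2, -0.1]
grip_width: 0.0502
```

Request:
move_arm:
  jaw: [0,0,0,0,0,0,0,0,0,0]
  dp:
    - [-0.0004,0,0.0002]
    - [0,0,0]
    - [0,0,0]
    - [0,0,0]
    - [0,0,-0.02]
    - [0,0,-0.04]
    - [0,0,-0.05]
    - [0,0,-0.05]
    - [0,0,0]
    - [0,0,0]
  rotation:
    - [0,0,0]
    - [0,0,0]
    - [0,0,0]
    - [0,0,0]
    - [0,0,0]
    - [0,0,0]
    - [0,0,0]
    - [0,0,0]
    - [0,0,0]
    - [0,0,0]

```text
clock: 20.4
position: [0.4943, 0.2083, 0.1651]
tool_rot: [-3.128, -0.962, 1.811]
force: [-0.3, 0.5, -0.9]
grip_width: 0.0854
```

Run:
```python
from h import *
s=bot.observe();print(s["clock"],s["position"],s["tool_rot"],s["qpos"].round(2))
c=calibration("wrist");im=grab_frame("wrist");cv2.imwrite("pics/w5.png",im)
im=cv2.imread("pics/w5.png");h=cv2.cvtColor(im,cv2.COLOR_BGR2HSV);m=cv2.inRange(h,(78,80,30),(100,255,255))
cnt=max(cv2.findContours(m,0,1)[0],key=cv2.contourArea);print(cv2.boundingRect(cnt))
t=grab_frame("top");cv2.imwrite("pics/t2.png",t);h=cv2.cvtColor(t,cv2.COLOR_BGR2HSV)[195:330,170:310];m=cv2.inRange(h,(78,80,30),(100,255,255))
cnt=max(cv2.findContours(m,0,1)[0],key=cv2.contourArea);print("top",cv2.boundingRect(cnt),cv2.minEnclosingCircle(cnt))
(x,y),_=cv2.minEnclosingCircle(cnt);print(ray("top",(x+170,y+195),.154))
a=R.from_euler("xyz",s["tool_rot"])
plan([((.45,.29,.30),down(1.9),35),((.468,.303,.256),down(1.9),35)])
```

```text
20.4 [0.49425632 0.20830317 0.16508863] [-3.12752599 -0.96215865  1.81089724] [ 0.45  0.81 -0.67  1.87 -0.64  0.88  0.64]
(265, 135, 97, 181)
top (48, 27, 20, 20) ((57.93902587890625, 36.280487060546875), 10.021268844604492)
[0.46670518 0.29554935 0.154     ]
7 rows dp [[0.0289, -0.0042, -0.0007], [0.0286, -0.0039, -0.0046], [0.0277, -0.0036, -0.0085], [0.0263, -0.0034, -0.0122], [0.0245, -0.0031, -0.0157], [0.0221, -0.003, -0.0189], [0.0193, -0.0028, -0.0217]] rot each [0.0013, -0.0438, -0.0034]
2 rows dp [0.0041, 0.0133, 0.0275]
```

Run:
```python
from h import *
plan([((.468,.26,.29),down(1.81),35),((.469,.300,.256),down(2.77),35)])
```

```text
7 rows dp [[0.024, -0.0024, -0.0046], [0.0232, -0.0024, -0.0078], [0.0219, -0.0024, -0.0109], [0.0202, -0.0024, -0.0138], [0.0181, -0.0024, -0.0165], [0.0156, -0.0024, -0.0188], [0.0129, -0.0024, -0.0208]] rot each [-0.0007, -0.0438, 0.0004]
7 rows dp [[0.0069, 0.0019, 0.0061], [0.0066, 0.0028, 0.0061], [0.0061, 0.0037, 0.0061], [0.0056, 0.0045, 0.0061], [0.0049, 0.0052, 0.0061], [0.0042, 0.0058, 0.0061], [0.0033, 0.0063, 0.0061]] rot each [0.0, 0.0, -0.0437]
```

Request:
move_arm:
  jaw: [0,0,0,0,0,0,0,0]
  dp:
    - [0.024,-0.0024,-0.0046]
    - [0.0232,-0.0024,-0.0078]
    - [0.0219,-0.0024,-0.0109]
    - [0.0202,-0.0024,-0.0138]
    - [0.0181,-0.0024,-0.0165]
    - [0.0156,-0.0024,-0.0188]
    - [0.0129,-0.0024,-0.0208]
    - [0,0,0]
  rotation:
    - [-0.0007,-0.0438,0.0004]
    - [-0.0007,-0.0438,0.0004]
    - [-0.0007,-0.0438,0.0004]
    - [-0.0007,-0.0438,0.0004]
    - [-0.0007,-0.0438,0.0004]
    - [-0.0007,-0.0438,0.0004]
    - [-0.0007,-0.0438,0.0004]
    - [0,0,0]

```text
clock: 21.5
position: [0.4667, 0.2637, 0.2909]
tool_rot: [3.139, 0.001, 1.816]
force: [0.6, -0.3, -1.3]
grip_width: 0.0854
```

Request:
move_arm:
  jaw: [0,0,0,0,0,0,0,0,0]
  dp:
    - [0.0069,0.0019,0.0061]
    - [0.0066,0.0028,0.0061]
    - [0.0061,0.0037,0.0061]
    - [0.0056,0.0045,0.0061]
    - [0.0049,0.0052,0.0061]
    - [0.0042,0.0058,0.0061]
    - [0.0033,0.0063,0.0061]
    - [0,0,0]
    - [0,0,0]
  rotation:
    - [0,0,-0.0437]
    - [0,0,-0.0437]
    - [0,0,-0.0437]
    - [0,0,-0.0437]
    - [0,0,-0.0437]
    - [0,0,-0.0437]
    - [0,0,-0.0437]
    - [0,0,0]
    - [0,0,0]

```text
clock: 22.62
position: [0.4696, 0.299, 0.2555]
tool_rot: [-3.141, 0.001, 2.766]
force: [0.0, -0.8, -0.5]
grip_width: 0.085
```

Run:
```python
from h import *
s=bot.observe();print(s["clock"],s["position"],s["tool_rot"],s["qpos"].round(2))
c=calibration("wrist");im=grab_frame("wrist");cv2.imwrite("pics/w6.png",im)
h=cv2.cvtColor(im,cv2.COLOR_BGR2HSV);x,y=proj("wrist",(.469,.299,.154),c).astype(int);print(x,y,h[y+15,x+15],h[y-15,x-15])
for v in(60,90): print(lid(im,c,.154,(x-60,y-60,x+60,y+60),((78,120,v),(100,255,255))))
```

```text
22.625 [0.469596   0.29900971 0.25551661] [-3.14112947e+00  5.30201565e-04  2.76556070e+00] [-0.32  0.42 -0.48  1.74  0.22  1.04  0.32]
317 228 [ 87 162 137] [ 87 173 134]
(array([0.46791837, 0.29823215]), 25.149803161621094, np.float64(1.8264004352064347), array([0.46593053, 0.30969129]))
(array([0.46791837, 0.29823215]), 25.149803161621094, np.float64(1.8264004352064347), array([0.46593053, 0.30969129]))
```

View pics/w6.png

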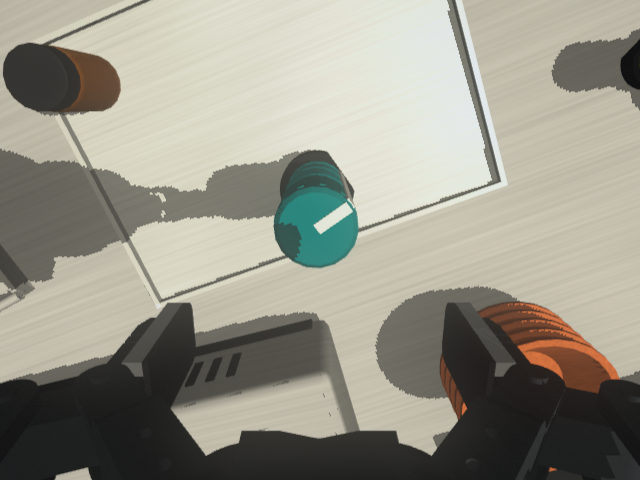

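jarC stands upright, with its lid at (316,226) and the stripe pointing up-right. Squeeze-centre it on two axes, then lift.

Request:
move_arm:
  jaw: [0,0,0,0,0,0,255,255,255,255]
  dp:
    - [0.001,-0.001,0.04]
    - [0,0,0.04]
    - [0,0,0.04]
    - [0,0,0.04]
    - [0,0,0.038]
    - [0,0,0]
    - [0,0,0]
    - [0,0,0]
    - [0,0,0]
    - [0,0,0]
  rotation:
    - [0,0,0]
    - [0,0,0]
    - [0,0,0]
    - [0,0,0]
    - [0,0,0]
    - [0,0,0]
    - [0,0,0]
    - [0,0,0]
    - [0,0,0]
    - [0,0,0]
  squeeze: 20

```text
clock: 23.92
position: [0.4694, 0.2989, 0.0989]
tool_rot: [3.141, 0.003, 2.769]
force: [-1.2, -3.6, 9.3]
grip_width: 0.0515
```

Request:
move_arm:
  jaw: [255,40,40,40,40,40,40,40,40,40]
  dp:
    - [0,0,0]
    - [0,0,0]
    - [0,0,0]
    - [0,0,0]
    - [0,0,0]
    - [0,0,0]
    - [0,0,0]
    - [0,0,0]
    - [0,0,0]
    - [0,0,0]
  rotation:
    - [0,0,0]
    - [0,0,0]
    - [0,0,0]
    - [0,0,0.0553]
    - [0,0,0.0553]
    - [0,0,0.0553]
    - [0,0,0.0553]
    - [0,0,0.0553]
    - [0,0,0.0553]
    - [0,0,0.0553]

```text
clock: 25.18
position: [0.4688, 0.2992, 0.0976]
tool_rot: [3.14, 0.0, 1.547]
force: [-0.5, -0.5, 0.5]
grip_width: 0.0723
```

Request:
move_arm:
  jaw: [40,40,40,255,255,255,255,255,255]
  dp:
    - [0,0,0]
    - [0,0,0]
    - [0,0,0]
    - [0,0,0]
    - [0,0,0]
    - [0,0,0]
    - [0,0,0]
    - [0,0,0]
    - [0,0,0]
  rotation:
    - [0,0,0.0553]
    - [0,0,0.0553]
    - [0,0,0]
    - [0,0,0]
    - [0,0,0]
    - [0,0,0]
    - [0,0,0]
    - [0,0,0]
    - [0,0,0]
  squeeze: 40

```text
clock: 26.3
position: [0.4689, 0.2992, 0.0978]
tool_rot: [3.14, -0.001, 1.208]
force: [-0.9, 1.6, 5.0]
grip_width: 0.051
```

Run:
```python
from h import *
s=bot.observe();print(s["clock"],s["position"],s["tool_rot"],s["qpos"].round(2),s["force"],s["grip_width"])
c=calibration("wrist");im=grab_frame("wrist");cv2.imwrite("pics/w7.png",im)
cv2.imwrite("pics/w7c.png",im[280:480,160:480])
```

```text
26.3 [0.46890198 0.29923899 0.09778013] [ 3.14024648e+00 -5.24400048e-04  1.20834506e+00] [-0.68  0.59  0.01  1.89 -0.    0.65 -1.03] [-0.94742243  1.61845875  5.03505537] 0.05102927578565805
```

View pics/w7c.png

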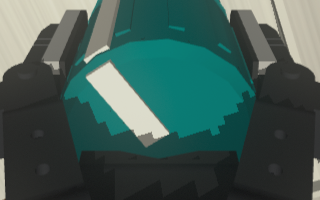

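In the crop the stripe lies between (98,68) at the rim and (155,138) near the centre. I measure its yaw from its two long edges.

Run:
```python
from h import *
c=calibration("wrist");im=cv2.imread("pics/w7.png")
h=cv2.cvtColor(im,cv2.COLOR_BGR2HSV);m=cv2.inRange(h,(0,0,110),(180,110,255))
ys=[];L=[];Rr=[]
for v in range(360,408,4):
    r=np.nonzero(m[v,240:335])[0]+240; 
    # segment nearest the stripe line
    e=258+ (v-348)*0.83
    r=r[abs(r-e)<35]
    if len(r): ys.append(v);L.append(r[0]-.5);Rr.append(r[-1]+.5)
print(list(zip(ys,L,Rr)))
for E in(L,Rr):
    P=np.array([ray("wrist",(u,v),.154,c)[:2] for u,v in zip(E,ys)]);d=P[0]-P[-1];x=np.linalg.svd(P-P.mean(0))[2][0];x*=np.sign(x@d);print(np.arctan2(x[1],x[0]),P[-1])
```

```text
[(360, np.float64(246.5), np.float64(286.5)), (364, np.float64(250.5), np.float64(289.5)), (368, np.float64(253.5), np.float64(293.5)), (372, np.float64(257.5), np.float64(296.5)), (376, np.float64(260.5), np.float64(299.5)), (380, np.float64(264.5), np.float64(303.5)), (384, np.float64(267.5), np.float64(306.5)), (388, np.float64(271.5), np.float64(309.5)), (392, np.float64(274.5), np.float64(313.5)), (396, np.float64(277.5), np.float64(316.5)), (400, np.float64(281.5), np.float64(319.5)), (404, np.float64(284.5), np.float64(323.5))]
1.8214853624859775 [0.46321514 0.30529426]
1.8242184624411748 [0.47197373 0.30196171]
```

Run:
```python
from h import *
p,r=pose()
plan([((p[0],p[1],.27),r),((.6818,.1844,.28),down(2.419),40)])
```

```text
4 rows dp [0.0, 0.0001, -0.0538]
8 rows dp [[-0.005, 0.0375, -0.0015], [-0.0106, 0.0363, -0.0015], [-0.0159, 0.0343, -0.0015], [-0.0209, 0.0315, -0.0015], [-0.0254, 0.028, -0.0015], [-0.0293, 0.0238, -0.0015], [-0.0326, 0.0191, -0.0016], [-0.0351, 0.014, -0.0016]] rot each [0.0001, 0.0, -0.0482]
```

Request:
move_arm:
  jaw: [255,255,255,255,255,255,255,255,255,255]
  dp:
    - [0,0,-0.0538]
    - [0,0,-0.0538]
    - [0,0,-0.0538]
    - [0,0,-0.0538]
    - [-0.005,0.0375,-0.0015]
    - [-0.0106,0.0363,-0.0015]
    - [-0.0159,0.0343,-0.0015]
    - [-0.0209,0.0315,-0.0015]
    - [-0.0254,0.028,-0.0015]
    - [-0.0293,0.0238,-0.0015]
  rotation:
    - [0,0,0]
    - [0,0,0]
    - [0,0,0]
    - [0,0,0]
    - [0,0,-0.0482]
    - [0,0,-0.0482]
    - [0,0,-0.0482]
    - [0,0,-0.0482]
    - [0,0,-0.0482]
    - [0,0,-0.0482]

```text
clock: 27.6
position: [0.6288, 0.2117, 0.2768]
tool_rot: [3.141, 0.001, 2.121]
force: [0.5, 0.2, -3.0]
grip_width: 0.0511
```

Request:
move_arm:
  jaw: [255,255,255,255]
  dp:
    - [-0.0326,0.0191,-0.0015]
    - [-0.0351,0.014,-0.0015]
    - [0,0,0]
    - [0,0,0]
  rotation:
    - [0,0,-0.0482]
    - [0,0,-0.0482]
    - [0,0,0]
    - [0,0,0]

```text
clock: 28.1
position: [0.6808, 0.1838, 0.2791]
tool_rot: [-3.141, 0.001, 2.417]
force: [-0.6, 0.2, -2.8]
grip_width: 0.0513
```

Run:
```python
from h import *
s=bot.observe();print(s["clock"],s["position"],s["tool_rot"],s["force"],s["grip_width"])
plan([((.6818,.1844,.230),down(2.419),25)])
```

```text
28.1 [0.6807764  0.18384818 0.27914092] [-3.14144083e+00  5.68193402e-04  2.41718347e+00] [-0.55134246  0.24042857 -2.82304573] 0.05134834731894921
2 rows dp [-0.0002, 0.0007, 0.0307]
```

Request:
move_arm:
  jaw: [255,255,255,255]
  dp:
    - [-0.0002,0.0007,0.03]
    - [-0.0002,0.0007,0.03]
    - [0,0,0]
    - [0,0,0]
  rotation:
    - [0,0,0]
    - [0,0,0]
    - [0,0,0]
    - [0,0,0]

```text
clock: 28.6
position: [0.6823, 0.185, 0.2328]
tool_rot: [3.14, 0.002, 2.418]
force: [0.4, 0.1, -2.3]
grip_width: 0.0512
```

Run:
```python
from h import *
s=bot.observe();print(s["clock"],s["position"],s["tool_rot"],s["force"],s["grip_width"])
plan([((.6818,.1844,.214),down(2.419),4)])
```

```text
28.6 [0.68234838 0.18496756 0.2327673 ] [3.14014272e+00 1.85957817e-03 2.41750749e+00] [ 0.38152475  0.09928055 -2.29803499] 0.05115550291579278
5 rows dp [[0.0, -0.0002, 0.0047], [0.0, -0.0002, 0.0047], [0.0, -0.0002, 0.0047], [0.0, -0.0002, 0.0047], [0.0, -0.0002, 0.0047]] rot each [0.0001, 0.0001, -0.0001]
```

Request:
move_arm:
  jaw: [255,255,255,255,255,255]
  dp:
    - [0,-0.0002,0.005]
    - [0,-0.0002,0.005]
    - [0,-0.0002,0.005]
    - [0,-0.0002,0.005]
    - [0,0,0.003]
    - [0,0,0]
  rotation:
    - [0,0,0]
    - [0,0,0]
    - [0,0,0]
    - [0,0,0]
    - [0,0,0]
    - [0,0,0]

```text
clock: 29.35
position: [0.6818, 0.1839, 0.213]
tool_rot: [3.141, 0.001, 2.417]
force: [-1.3, 0.8, -2.4]
grip_width: 0.0511
```

Request:
move_arm:
  jaw: [255,255,255,255]
  dp:
    - [0,0,0.004]
    - [0,0,0.004]
    - [0,0,0.004]
    - [0,0,0]
  rotation:
    - [0,0,0]
    - [0,0,0]
    - [0,0,0]
    - [0,0,0]

```text
clock: 29.85
position: [0.682, 0.1839, 0.2038]
tool_rot: [3.141, 0.002, 2.417]
force: [-1.3, -1.0, 3.4]
grip_width: 0.051
```

Both jars are home: the jarC contact reads TCP z 0.2038, as expected. I release and go above the knob.

Run:
```python
from h import *
p,r=pose()
plan([((p[0],p[1],.33),r,42),((.632,-.153,.30),down(3.034),45)])
```

```text
4 rows dp [-0.0001, 0.0, -0.0394]
8 rows dp [[-0.029, -0.0446, 0.0047], [-0.0255, -0.0467, 0.0047], [-0.0218, -0.0485, 0.0047], [-0.018, -0.0501, 0.0047], [-0.0141, -0.0513, 0.0047], [-0.0101, -0.0522, 0.0047], [-0.0061, -0.0529, 0.0047], [-0.002, -0.0532, 0.0047]] rot each [0.0, 0.0001, -0.0246]
```

Request:
move_arm:
  jaw: [0,0,0,0,0,0,0]
  dp:
    - [0,0,0]
    - [0,0,0]
    - [0,0,0]
    - [0,0,0]
    - [0,0,-0.052]
    - [0,0,-0.052]
    - [0,0,-0.052]
  rotation:
    - [0,0,0]
    - [0,0,0]
    - [0,0,0]
    - [0,0,0]
    - [0,0,0]
    - [0,0,0]
    - [0,0,0]

```text
clock: 30.72
position: [0.6816, 0.1839, 0.3298]
tool_rot: [3.141, 0.001, 2.417]
force: [1.4, 0.0, 0.3]
grip_width: 0.0854
```

Request:
move_arm:
  jaw: [0,0,0,0,0,0,0,0,0,0]
  dp:
    - [-0.029,-0.0446,0.0047]
    - [-0.0255,-0.0467,0.0047]
    - [-0.0218,-0.0485,0.0047]
    - [-0.018,-0.0501,0.0047]
    - [-0.0141,-0.0513,0.0047]
    - [-0.0101,-0.0522,0.0047]
    - [-0.0061,-0.0529,0.0047]
    - [-0.002,-0.0532,0.0047]
    - [0,0,0]
    - [0,0,0]
  rotation:
    - [0,0,-0.0246]
    - [0,0,-0.0246]
    - [0,0,-0.0246]
    - [0,0,-0.0246]
    - [0,0,-0.0246]
    - [0,0,-0.0246]
    - [0,0,-0.0246]
    - [0,0,-0.0246]
    - [0,0,0]
    - [0,0,0]

```text
clock: 31.98
position: [0.6319, -0.1524, 0.2985]
tool_rot: [-3.142, 0.001, 3.035]
force: [0.6, -0.1, -0.5]
grip_width: 0.0855
```

Run:
```python
from h import *
s=bot.observe();print(s["clock"],s["position"],s["tool_rot"],s["force"],s["qpos"].round(2))
c=calibration("wrist");im=grab_frame("wrist");cv2.imwrite("pics/w8.png",im);print(proj("wrist",(.6316,-.1546,.194),c))
t=grab_frame("top");cv2.imwrite("pics/t3.png",t)
```

```text
31.975 [ 0.63191196 -0.1523788   0.29850223] [-3.14158684e+00  1.46641878e-03  3.03485857e+00] [ 0.60319408 -0.11597363 -0.48255453] [ 0.32  0.52 -0.28  1.44  0.14  1.21  1.49]
[314.9333969  228.08826006]
```

View pics/w8.png

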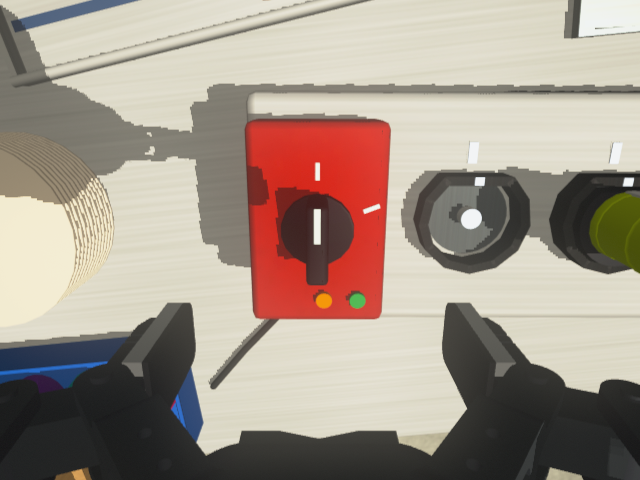

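The knob bar is aligned with the tool: its skirt circle is centred at (317,230), the rest mark is at (317,172) and the stop mark at (372,209). jarA is in the middle nest at the right edge.

Run:
```python
from h import *
K=ray("wrist",(317,230),.158);print(K,ray("wrist",(317.5,227),.194))
plan([((K[0],K[1],.166),down(3.034),45)])
# top check of jars
t=cv2.imread("pics/t3.png");h=cv2.cvtColor(t,cv2.COLOR_BGR2HSV)
for n,lo,hi in(("A",(25,120,60),(45,255,255)),("C",(78,80,30),(100,255,255))):
    m=cv2.inRange(h[120:200,250:400],lo,hi);cn=cv2.findContours(m,0,1)[0]
    print(n,[(cv2.boundingRect(q),cv2.contourArea(q)) for q in cn if cv2.contourArea(q)>30])
```

```text
[ 0.64380674 -0.15397495  0.158     ] [ 0.63130009 -0.15222892  0.194     ]
3 rows dp [[-0.0049, -0.0005, 0.0553], [-0.0049, -0.0005, 0.0552], [-0.0049, -0.0004, 0.0552]] rot each [-0.0, 0.0002, 0.0002]
A [((59, 11, 22, 21), 268.0)]
C [((13, 5, 21, 21), 262.0)]
```

Run:
```python
from h import *
im=cv2.imread("pics/w8.png")
print(im[190:292:3,310].max(1),im[190:292:3,325].max(1))
for v in(190,199,205,284): print(v,ray("wrist",(317,v),.194))
print([ray("top",(240+(657+.5)/3.8-.5,105+(v+.5)/3.8-.5),.194) for v in(183,)])
print([ray("wrist",(317,v),.158)[0] for v in (194,266)])
```

```text
[214 121  67  65  65  64  67  68  69  69  69  68  69  68  69  69  68  69
  69  70  70  71  71  72  73  73  74  75  76  76  77  77 209 210] [216 181  69  69  67  67  70  75  75  75  74  75  73  73  73  73  74  74
  73  73  74  76  75  75  76  76  77  78  78  79  79  81 212 212]
190 [ 0.60863812 -0.15013951  0.194     ]
199 [ 0.6140358  -0.15070976  0.194     ]
205 [ 0.61767188 -0.15109391  0.194     ]
284 [ 0.66854994 -0.15646907  0.194     ]
[array([ 0.66608566, -0.15455213,  0.194     ])]
[np.float64(0.6184460572541273), np.float64(0.6704972027480152)]
```

The bar's back end puts the axis at x = 0.643, and the skirt agrees at 0.644. The white pointer only marks the bar's front half. Descend and grip the bar.

Request:
move_arm:
  jaw: [0,0,0,0,0,255,255,255,255,255]
  dp:
    - [-0.0047,-0.0004,0.055]
    - [-0.0047,-0.0004,0.055]
    - [-0.0047,-0.0004,0.053]
    - [0,0,0]
    - [0,0,0]
    - [0,0,0]
    - [0,0,0]
    - [0,0,0]
    - [0,0,0]
    - [0,0,0]
  rotation:
    - [0,0,0]
    - [0,0,0]
    - [0,0,0]
    - [0,0,0]
    - [0,0,0]
    - [0,0,0]
    - [0,0,0]
    - [0,0,0]
    - [0,0,0]
    - [0,0,0]
  squeeze: 25

```text
clock: 33.33
position: [0.6432, -0.1549, 0.1684]
tool_rot: [-3.141, 0.002, 3.035]
force: [-1.3, 1.5, 5.9]
grip_width: 0.0137
```

Request:
move_arm:
  jaw: [255,255,255,255,255,255,255,255,255,255]
  dp:
    - [0,0,0]
    - [0,0,0]
    - [0,0,0]
    - [0,0,0]
    - [0,0,0]
    - [0,0,0]
    - [0,0,0]
    - [0,0,0]
    - [0,0,0]
    - [0,0,0]
  rotation:
    - [0,0,0]
    - [0,0,0]
    - [0,0,0.046]
    - [0,0,0.046]
    - [0,0,0.046]
    - [0,0,0.046]
    - [0,0,0.046]
    - [0,0,0.046]
    - [0,0,0.046]
    - [0,0,0.03]

```text
clock: 34.58
position: [0.6435, -0.1543, 0.1684]
tool_rot: [3.14, 0.001, 1.926]
force: [1.0, 3.9, 4.0]
grip_width: 0.0133
```

Request:
move_arm:
  jaw: [255,255,255,255,255,255,255,255,255,255]
  dp:
    - [0,0,0]
    - [0,0,0]
    - [0,0,0]
    - [0,0,0]
    - [0,0,0]
    - [0,0,0]
    - [0,0,0]
    - [0,0,0]
    - [0,0,0]
    - [0,0,0]
  rotation:
    - [0,0,0.025]
    - [0,0,0.01]
    - [0,0,0]
    - [0,0,0]
    - [0,0,0]
    - [0,0,0]
    - [0,0,0]
    - [0,0,0]
    - [0,0,0]
    - [0,0,0]

```text
clock: 35.83
position: [0.6436, -0.1543, 0.1684]
tool_rot: [3.139, 0.001, 1.822]
force: [2.6, 3.3, 4.6]
grip_width: 0.0137
```

Run:
```python
from h import *
s=bot.observe();print(s["clock"],s["position"],s["tool_rot"],s["force"],s["moment"],s["qpos"].round(2))
im=grab_frame("wrist");cv2.imwrite("pics/w9.png",im)
```

```text
35.825 [ 0.64362158 -0.1543275   0.1683888 ] [3.13939226e+00 5.35671524e-04 1.82162767e+00] [2.64271662 3.25886794 4.55736435] [ 1.02838464 -0.22638615  0.55145439] [ 0.12  0.65  0.05  1.56 -0.04  0.94  0.43]
```

View pics/w9.png

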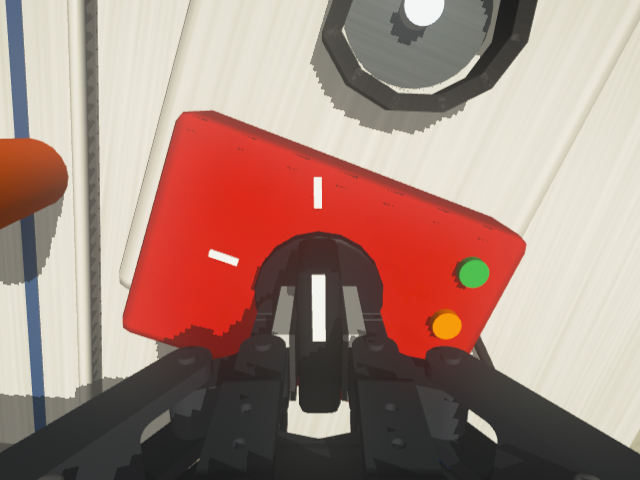

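The knob pointer is lined up with the stop mark at (318,192). Hold on to two seconds in all, then let go.

Request:
move_arm:
  jaw: [255,255,255,255,255,255,255,0,0,0]
  dp:
    - [0,0,0]
    - [0,0,0]
    - [0,0,0]
    - [0,0,0]
    - [0,0,0]
    - [0,0,0]
    - [0,0,0]
    - [0,0,0]
    - [0,0,0]
    - [0,0,0]
  rotation:
    - [0,0,0]
    - [0,0,0]
    - [0,0,0]
    - [0,0,0]
    - [0,0,0]
    - [0,0,0]
    - [0,0,0]
    - [0,0,0]
    - [0,0,0]
    - [0,0,0]

```text
clock: 37.12
position: [0.6429, -0.1554, 0.1679]
tool_rot: [3.141, 0.001, 1.819]
force: [1.4, -1.0, 0.5]
grip_width: 0.0673
```

Request:
move_arm:
  jaw: [0,0,0,0,0,0,0,0,0,0]
  dp:
    - [0,0,0]
    - [0,0,0]
    - [0,0,0]
    - [0,0,0]
    - [0,0,0]
    - [0,0,0]
    - [0,0,0]
    - [0,0,0]
    - [0,0,0]
    - [0,0,0]
  rotation:
    - [0,0,0]
    - [0,0,0]
    - [0,0,-0.0483]
    - [0,0,-0.0483]
    - [0,0,-0.0483]
    - [0,0,-0.0483]
    - [0,0,-0.0483]
    - [0,0,-0.0483]
    - [0,0,-0.0483]
    - [0,0,-0.0483]

```text
clock: 38.38
position: [0.643, -0.1552, 0.168]
tool_rot: [-3.141, 0.001, 3.038]
force: [0.9, -0.8, -0.2]
grip_width: 0.0851
```

Request:
move_arm:
  jaw: [0,0,0]
  dp:
    - [0,0,0]
    - [0,0,0]
    - [0,0,0]
  rotation:
    - [0,0,0]
    - [0,0,0]
    - [0,0,0]

```text
clock: 38.75
position: [0.6431, -0.155, 0.1681]
tool_rot: [-3.141, 0.001, 3.031]
force: [-0.5, 0.9, -0.3]
grip_width: 0.0852
```

Run:
```python
from h import *
s=bot.observe();print(s["clock"],s["position"],s["tool_rot"],s["force"],s["grip_width"])
im=grab_frame("wrist");cv2.imwrite("pics/w10.png",im);t=grab_frame("top");cv2.imwrite("pics/t4.png",t)
# white pointer on the knob: long white blob near image centre column
m=(im.min(2)[150:360,200:460]>170).astype(np.uint8);n,l,st,ce=cv2.connectedComponentsWithStats(m)
for i in range(1,n):
    if 60<st[i,4]<2500: P=np.argwhere(l==i)[:,::-1].astype(np.float32);print(ce[i]+[200,150],st[i,2:],cv2.minAreaRect(P)[1:])
```

```text
38.75 [ 0.64310334 -0.1550398   0.16808735] [-3.14096864e+00  1.32888427e-03  3.03148634e+00] [-0.47796486  0.85449122 -0.25066365] 0.08519671136879116
[318.98654709 192.56950673] [  7  32 223] ((31.0, 6.0), 90.0)
[414.51131222 256.87330317] [ 30  17 221] ((7.266571521759033, 30.120220184326172), 70.55996704101562)
[321.47321429 303.91964286] [ 11  14 112] ((12.445079803466797, 10.18233871459961), 81.8698959350586)
[202.82866044 337.19314642] [  9  50 321] ((8.0, 49.0), 0.0)
```

The knob is back at rest: its pointer is at column ~320, in line with the rest mark at 319. Second pulse.

Request:
move_arm:
  jaw: [255,255,255,255,255,255]
  dp:
    - [0,0,0]
    - [0,0,0]
    - [0,0,0]
    - [0,0,0]
    - [0,0,0]
    - [0,0,0]
  rotation:
    - [0,0,0]
    - [0,0,0]
    - [0,0,0]
    - [0,0,0]
    - [0,0,0]
    - [0,0,0]

```text
clock: 39.6
position: [0.6431, -0.1549, 0.1681]
tool_rot: [-3.141, 0.001, 3.034]
force: [-1.4, 2.4, 2.7]
grip_width: 0.0134
```

Request:
move_arm:
  jaw: [255,255,255,255,255,255,255,255,255,255]
  dp:
    - [0,0,0]
    - [0,0,0]
    - [0,0,0]
    - [0,0,0]
    - [0,0,0]
    - [0,0,0]
    - [0,0,0]
    - [0,0,0]
    - [0,0,0]
    - [0,0,0]
  rotation:
    - [0,0,0.046]
    - [0,0,0.046]
    - [0,0,0.046]
    - [0,0,0.046]
    - [0,0,0.046]
    - [0,0,0.046]
    - [0,0,0.046]
    - [0,0,0.03]
    - [0,0,0.025]
    - [0,0,0.009]

```text
clock: 40.85
position: [0.6436, -0.1542, 0.1682]
tool_rot: [3.14, 0.001, 1.821]
force: [1.4, 4.5, 0.9]
grip_width: 0.0133
```

Request:
move_arm:
  jaw: [255,255,255,255,255,255,255,255,255,255]
  dp:
    - [0,0,0]
    - [0,0,0]
    - [0,0,0]
    - [0,0,0]
    - [0,0,0]
    - [0,0,0]
    - [0,0,0]
    - [0,0,0]
    - [0,0,0]
    - [0,0,0]
  rotation:
    - [0,0,0]
    - [0,0,0]
    - [0,0,0]
    - [0,0,0]
    - [0,0,0]
    - [0,0,0]
    - [0,0,0]
    - [0,0,0]
    - [0,0,0]
    - [0,0,0]

```text
clock: 42.1
position: [0.6435, -0.1542, 0.1681]
tool_rot: [3.14, 0.0, 1.823]
force: [2.3, 5.5, 1.5]
grip_width: 0.0137
```

Request:
move_arm:
  jaw: [255,255,255,255,255,255,0,0,0,0]
  dp:
    - [0,0,0]
    - [0,0,0]
    - [0,0,0]
    - [0,0,0]
    - [0,0,0]
    - [0,0,0]
    - [0,0,0]
    - [0,0,0]
    - [0,0,0]
    - [0,0,0]
  rotation:
    - [0,0,0]
    - [0,0,0]
    - [0,0,0]
    - [0,0,0]
    - [0,0,0]
    - [0,0,0]
    - [0,0,0]
    - [0,0,0]
    - [0,0,0]
    - [0,0,0]

```text
clock: 43.35
position: [0.643, -0.1552, 0.168]
tool_rot: [3.141, 0.001, 1.821]
force: [0.7, 0.2, 0.8]
grip_width: 0.0843
```

Request:
move_arm:
  jaw: [0,0,0,0,0,0]
  dp:
    - [0,0,0]
    - [0,0,0]
    - [0,0,-0.05]
    - [0,0,-0.06]
    - [0,0,-0.06]
    - [0,0,0]
  rotation:
    - [0,0,0]
    - [0,0,0]
    - [0,0,0]
    - [0,0,0]
    - [0,0,0]
    - [0,0,0]

```text
clock: 44.1
position: [0.6442, -0.1554, 0.308]
tool_rot: [3.135, 0.003, 1.821]
force: [-1.2, -0.1, -0.5]
grip_width: 0.0856
```

Run:
```python
from h import *
s=bot.observe();print(s["clock"],s["position"],s["tool_rot"],s["force"],s["grip_width"])
im=grab_frame("wrist");t=grab_frame("top");cv2.imwrite("pics/w11.png",im);cv2.imwrite("pics/t5.png",t)
a=cv2.resize(t[120:300,240:530],None,fx=2.75,fy=2.75,interpolation=cv2.INTER_CUBIC);cv2.imwrite("pics/t5c.png",a)
```

```text
44.1 [ 0.64420699 -0.15541562  0.30795437] [3.13497063 0.00339085 1.8205379 ] [-1.24310678 -0.09213199 -0.46536296] 0.08557618666341846
```

View pics/t5c.png

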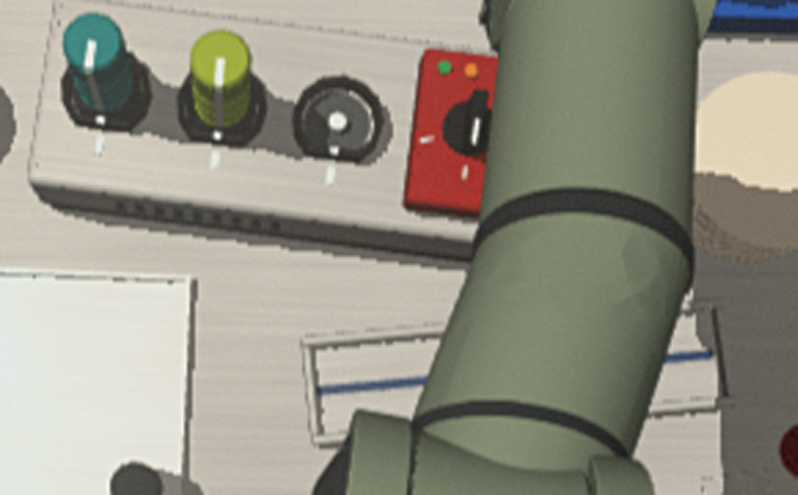

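Both jars are home with stripes facing their flats, the knob is back at rest and nest2 is empty. The lane is partly hidden by the arm. Next I unload the jars into the lane at lane y = -0.15 and -0.05, with the tumbler at about +0.05.

Run:
```python
from h import *
plan([((.6694,.0749,.325),down(1.66),45),((.6694,.0749,.204),down(1.66),40)])
ex=np.array([np.cos(.0886),np.sin(.0886)]);ey=np.array([-ex[1],ex[0]]);O=np.array([.4315,-.2295])
print("spots",[O+ey*y for y in(-.15,-.05)],"tumbler lane",[(np.array([.436,-.179])-O)@e for e in(ex,ey)])
```

```text
6 rows dp [[0.045, 0.0172, -0.0044], [0.0455, 0.016, -0.0044], [0.0459, 0.0148, -0.0044], [0.0463, 0.0135, -0.0044], [0.0466, 0.0123, -0.0044], [0.0469, 0.011, -0.0044]] rot each [0.0001, 0.0, 0.0085]
4 rows dp [0.0, -0.0, 0.0378]
spots [array([ 0.44477262, -0.37891164]), array([ 0.43592421, -0.27930388])] tumbler lane [np.float64(0.008950797592266916), np.float64(0.04990373956390713)]
```

Request:
move_arm:
  jaw: [0,0,0,0,0,0,0]
  dp:
    - [0.045,0.0172,-0.0044]
    - [0.0455,0.016,-0.0044]
    - [0.0459,0.0148,-0.0044]
    - [0.0463,0.0135,-0.0044]
    - [0.0466,0.0123,-0.0044]
    - [0.0469,0.011,-0.0044]
    - [0,0,0]
  rotation:
    - [0,0,0.0085]
    - [0,0,0.0085]
    - [0,0,0.0085]
    - [0,0,0.0085]
    - [0,0,0.0085]
    - [0,0,0.0085]
    - [0,0,0]

```text
clock: 45.08
position: [0.6689, 0.0786, 0.3234]
tool_rot: [-3.141, -0.0, 1.665]
force: [0.4, -1.2, -0.3]
grip_width: 0.0855
```

Request:
move_arm:
  jaw: [0,0,0,0,0,255,255,255,255,255]
  dp:
    - [0,0,0.038]
    - [0,0,0.038]
    - [0,0,0.038]
    - [0,0,0.036]
    - [0,0,0]
    - [0,0,0]
    - [0,0,0]
    - [0,0,0]
    - [0,0,0]
    - [0,0,0]
  rotation:
    - [0,0,0]
    - [0,0,0]
    - [0,0,0]
    - [0,0,0]
    - [0,0,0]
    - [0,0,0]
    - [0,0,0]
    - [0,0,0]
    - [0,0,0]
    - [0,0,0]
  squeeze: 40

```text
clock: 46.32
position: [0.6701, 0.0747, 0.2065]
tool_rot: [3.138, 0.001, 1.66]
force: [-1.3, -1.7, 6.3]
grip_width: 0.0514
```

Run:
```python
from h import *
p,r=pose();print(p,r.as_euler("xyz"));plan([((p[0],p[1],.31),r,40),((.4448,-.379,.31),down(1.66),45)])
```

```text
[0.67007441 0.07471142 0.20645383] [3.13842300e+00 6.98318915e-04 1.66047663e+00]
3 rows dp [-0.0, 0.0001, -0.0431]
12 rows dp [[-0.045, -0.0276, -0.0001], [-0.045, -0.0276, -0.0001], [-0.045, -0.0276, -0.0], [-0.045, -0.0276, -0.0], [-0.045, -0.0276, -0.0], [-0.045, -0.0276, -0.0], [-0.045, -0.0276, -0.0], [-0.045, -0.0276, -0.0], [-0.045, -0.0276, -0.0], [-0.045, -0.0276, -0.0], [-0.045, -0.0276, -0.0], [-0.045, -0.0276, -0.0]] rot each [0.0001, 0.0, 0.0]
```

Request:
move_arm:
  jaw: [255,255,255,255,255,255,255,255,255,255]
  dp:
    - [0,0,-0.044]
    - [0,0,-0.044]
    - [0,0,-0.044]
    - [-0.045,-0.0276,0]
    - [-0.045,-0.0276,0]
    - [-0.045,-0.0276,0]
    - [-0.045,-0.0276,0]
    - [-0.045,-0.0276,0]
    - [-0.045,-0.0276,0]
    - [-0.045,-0.0276,0]
  rotation:
    - [0,0,0]
    - [0,0,0]
    - [0,0,0]
    - [0,0,0]
    - [0,0,0]
    - [0,0,0]
    - [0,0,0]
    - [0,0,0]
    - [0,0,0]
    - [0,0,0]

```text
clock: 47.58
position: [0.5372, -0.1911, 0.3111]
tool_rot: [3.14, 0.001, 1.661]
force: [1.1, -0.8, -2.5]
grip_width: 0.0511
```

Request:
move_arm:
  jaw: [255,255,255,255,255,255,255]
  dp:
    - [-0.045,-0.0276,0]
    - [-0.045,-0.0276,0]
    - [-0.045,-0.0276,0]
    - [-0.045,-0.0276,0]
    - [-0.045,-0.0276,0]
    - [0,0,0]
    - [0,0,0]
  rotation:
    - [0,0,0]
    - [0,0,0]
    - [0,0,0]
    - [0,0,0]
    - [0,0,0]
    - [0,0,0]
    - [0,0,0]

```text
clock: 48.45
position: [0.4444, -0.3787, 0.3108]
tool_rot: [3.14, 0.0, 1.661]
force: [0.0, 0.4, -4.0]
grip_width: 0.0508
```

Run:
```python
from h import *
s=bot.observe();print(s["clock"],s["position"],s["tool_rot"],s["force"],s["grip_width"])
im=grab_frame("wrist");cv2.imwrite("pics/w12.png",im);print(proj("wrist",(.4448,-.379,.004)))
```

```text
48.45 [ 0.44440275 -0.37871401  0.3108358 ] [3.14000369e+00 4.42936404e-04 1.66068693e+00] [ 0.04518261  0.41192525 -4.03744393] 0.0508185646174251
[316.8930137  176.31535647]
```

View pics/w12.png

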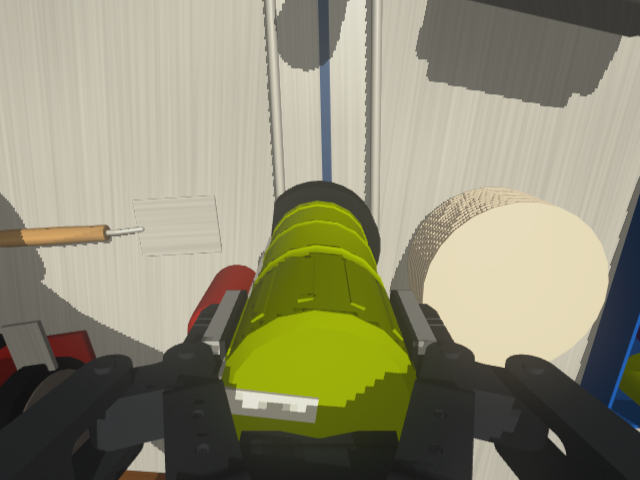

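The blue lane centre line is at column 327 near row 180 and the walls are at 279 and 372. The jar is over column 317, so it needs a shift to the right.

Run:
```python
from h import *
im=cv2.imread("pics/w12.png");h=cv2.cvtColor(im,cv2.COLOR_BGR2HSV);p,r=pose()
for v in(90,130,170):
    row=h[v,300:350];b=np.nonzero((row[:,0]>100)&(row[:,0]<125)&(row[:,1]>100))[0]+300
    B=ray("wrist",(b.mean(),v),.004); g=h[v,255:400,2].astype(int);print(v,b.min(),b.max(),B,r.inv().apply(B-p)[:2])
for uv in((271,90),(276.5,170),(373,90),(374,170)):
    B=ray("wrist",uv,.025);print(uv,B[:2],r.inv().apply(B-p)[:2])
```

```text
<stdin>:5: RuntimeWarning: Mean of empty slice.
  ret = ret.dtype.type(ret / rcount)
Traceback (most recent call last):
ValueError: zero-size array to reduction operation minimum which has no identity
```

Run:
```python
from h import *
p,r=pose()
for uv,z in(((324.5,90),.004),((326.5,175),.004),((272,90),.025),((278,175),.025),((376,90),.025),((375,175),.025)):
    B=ray("wrist",uv,z);print(uv,B[:2],r.inv().apply(B-p)[:2])
```

```text
(324.5, 90) [ 0.44451961 -0.29136556] [0.08670969 0.00716092]
(326.5, 175) [ 0.45485732 -0.37666696] [0.00082234 0.00972178]
(272, 90) [ 0.39409274 -0.29667884] [ 0.08598243 -0.04350525]
(278, 175) [ 0.40509245 -0.37785557] [ 0.00414273 -0.03991113]
(376, 90) [ 0.49345599 -0.28753372] [0.08608069 0.05627778]
(375, 175) [ 0.50311846 -0.36888611] [0.0041873  0.05852424]
```

Request:
move_arm:
  jaw: [255,255,255,255,255,255]
  dp:
    - [0,0.012,0.05]
    - [0,0,0.06]
    - [0,0,0.06]
    - [0,0,0.05]
    - [0,0,0.01]
    - [0,0,0]
  rotation:
    - [0,0,0]
    - [0,0,0]
    - [0,0,0]
    - [0,0,0]
    - [0,0,0]
    - [0,0,0]

```text
clock: 49.25
position: [0.4547, -0.3782, 0.1275]
tool_rot: [3.14, 0.001, 1.661]
force: [0.8, 0.1, -2.0]
grip_width: 0.0514
```

Request:
move_arm:
  jaw: [255,255,255,255,255]
  dp:
    - [0,0,0.009]
    - [0,0,0.006]
    - [0,0,0.003]
    - [0,0,0]
    - [0,0,0]
  rotation:
    - [0,0,0]
    - [0,0,0]
    - [0,0,0]
    - [0,0,0]
    - [0,0,0]

```text
clock: 49.88
position: [0.4541, -0.3785, 0.1124]
tool_rot: [3.14, 0.001, 1.66]
force: [-0.6, -1.2, -2.9]
grip_width: 0.0513
```

Request:
move_arm:
  jaw: [255,255,255,255,255,255]
  dp:
    - [0,0,0.005]
    - [0,0,0.005]
    - [0,0,0.003]
    - [0,0,0.001]
    - [0,0,0]
    - [0,0,0]
  rotation:
    - [0,0,0]
    - [0,0,0]
    - [0,0,0]
    - [0,0,0]
    - [0,0,0]
    - [0,0,0]

```text
clock: 50.62
position: [0.4541, -0.3785, 0.1012]
tool_rot: [3.14, 0.001, 1.661]
force: [0.0, -1.1, -2.5]
grip_width: 0.0514
```

Request:
move_arm:
  jaw: [255,255,255,255]
  dp:
    - [0,0,0.0012]
    - [0,0,0.0008]
    - [0,0,0]
    - [0,0,0]
  rotation:
    - [0,0,0]
    - [0,0,0]
    - [0,0,0]
    - [0,0,0]

```text
clock: 51.12
position: [0.4542, -0.3787, 0.1004]
tool_rot: [3.14, 0.001, 1.66]
force: [-3.5, 1.9, 11.6]
grip_width: 0.051
```

On the floor at the expected height. Release, rise and go to jarC.

Request:
move_arm:
  jaw: [0,0,0,0,0,0,0,0,0]
  dp:
    - [0,0,0]
    - [0,0,0]
    - [0,0,0]
    - [0,0,0]
    - [0,0,-0.03]
    - [0,0,-0.06]
    - [0,0,-0.07]
    - [0,0,-0.07]
    - [0,0,-0.06]
  rotation:
    - [0,0,0]
    - [0,0,0]
    - [0,0,0]
    - [0,0,0]
    - [0,0,0]
    - [0,0,0]
    - [0,0,0]
    - [0,0,0]
    - [0,0,0]

```text
clock: 52.25
position: [0.4536, -0.3783, 0.3338]
tool_rot: [3.139, 0.001, 1.66]
force: [0.7, -0.2, 0.2]
grip_width: 0.0856
```

Run:
```python
from h import *
p,r=pose();print(p)
plan([((.682,.184,.335),down(1.66),50),((.682,.184,.206),down(1.66),40)],start=(p,r))
```

```text
[ 0.45363896 -0.37826537  0.33382611]
13 rows dp [[0.0519, 0.0267, -0.0001], [0.0519, 0.0267, -0.0001], [0.0519, 0.0267, -0.0001], [0.0519, 0.0267, -0.0001], [0.0519, 0.0267, -0.0001], [0.0519, 0.0267, -0.0001], [0.0519, 0.0267, -0.0001], [0.0519, 0.0267, -0.0001], [0.0519, 0.0267, -0.0001], [0.0519, 0.0267, -0.0001], [0.0519, 0.0267, -0.0001], [0.0519, 0.0267, -0.0001], [0.0519, 0.0267, -0.0001]] rot each [0.0001, 0.0, 0.0]
4 rows dp [0.0, -0.0, 0.0403]
```

Request:
move_arm:
  jaw: [0,0,0,0,0,0,0,0,0,0]
  dp:
    - [0.0519,0.0267,0]
    - [0.0519,0.0267,0]
    - [0.0519,0.0267,0]
    - [0.0519,0.0267,0]
    - [0.0519,0.0267,0]
    - [0.0519,0.0267,0]
    - [0.0519,0.0267,0]
    - [0.0519,0.0267,0]
    - [0.0519,0.0267,0]
    - [0.0519,0.0267,0]
  rotation:
    - [0,0,0]
    - [0,0,0]
    - [0,0,0]
    - [0,0,0]
    - [0,0,0]
    - [0,0,0]
    - [0,0,0]
    - [0,0,0]
    - [0,0,0]
    - [0,0,0]

```text
clock: 53.5
position: [0.6296, 0.0558, 0.3314]
tool_rot: [3.14, 0.001, 1.66]
force: [0.4, -1.1, -0.5]
grip_width: 0.0853
```

Request:
move_arm:
  jaw: [0,0,0,0,0]
  dp:
    - [0.0519,0.0267,0]
    - [0.0519,0.0267,0]
    - [0.0519,0.0267,0]
    - [0,0,0]
    - [0,0,0]
  rotation:
    - [0,0,0]
    - [0,0,0]
    - [0,0,0]
    - [0,0,0]
    - [0,0,0]

```text
clock: 54.12
position: [0.6819, 0.1837, 0.3311]
tool_rot: [3.141, 0.001, 1.66]
force: [-0.1, 0.7, -0.0]
grip_width: 0.0856
```

Run:
```python
from h import *
s=bot.observe();print(s["clock"],s["position"],s["tool_rot"])
c=calibration("wrist");im=grab_frame("wrist");cv2.imwrite("pics/w13.png",im)
t=grab_frame("top");cv2.imwrite("pics/t6.png",t)
x,y=proj("wrist",(.682,.184,.26),c).astype(int);print(x,y,lid(im,c,.26,(x-90,y-90,x+90,y+90),((78,120,60),(100,255,255))))
plan([((.682,.184,.206),down(1.66),40)])
```

```text
54.125 [0.68187385 0.18368084 0.3311148 ] [3.14078207e+00 1.37368636e-03 1.66031161e+00]
317 246 (array([0.68310211, 0.19243025]), 33.257938385009766, np.float64(3.0255941474577783), array([0.67170946, 0.18379804]))
4 rows dp [[0.0004, -0.0, 0.0393], [0.0004, 0.0, 0.0393], [0.0004, 0.0, 0.0393], [0.0003, 0.0, 0.0393]] rot each [0.0001, 0.0001, -0.0001]
```

Request:
move_arm:
  jaw: [0,0,0,0,0,255,255,255,255,255]
  dp:
    - [0,0,0.039]
    - [0,0,0.039]
    - [0,0,0.039]
    - [0,0,0.038]
    - [0,0,0]
    - [0,0,0]
    - [0,0,0]
    - [0,0,0]
    - [0,0,0]
    - [0,0,0]
  rotation:
    - [0,0,0]
    - [0,0,0]
    - [0,0,0]
    - [0,0,0]
    - [0,0,0]
    - [0,0,0]
    - [0,0,0]
    - [0,0,0]
    - [0,0,0]
    - [0,0,0]

```text
clock: 55.48
position: [0.6827, 0.1841, 0.2092]
tool_rot: [3.138, 0.0, 1.66]
force: [-0.5, -0.1, 8.0]
grip_width: 0.0512
```

Run:
```python
from h import *
p,r=pose();print(p,r.as_euler("xyz"),bot.observe()["grip_width"]);plan([((p[0],p[1],.315),r,40),((.4418,-.279,.315),r,45)])
```

```text
[0.68270217 0.18411598 0.20924396] [3.13815700e+00 3.21784927e-04 1.66031141e+00] 0.05122838598012386
3 rows dp [-0.0, 0.0002, -0.0441]
12 rows dp [-0.0458, -0.0293, -0.0001]
```

Request:
move_arm:
  jaw: [255,255,255,255,255,255,255,255,255,255]
  dp:
    - [0,0,-0.045]
    - [0,0,-0.045]
    - [0,0,-0.045]
    - [-0.0458,-0.0293,0]
    - [-0.0458,-0.0293,0]
    - [-0.0458,-0.0293,0]
    - [-0.0458,-0.0293,0]
    - [-0.0458,-0.0293,0]
    - [-0.0458,-0.0293,0]
    - [-0.0458,-0.0293,0]
  rotation:
    - [0,0,0]
    - [0,0,0]
    - [0,0,0]
    - [0,0,0]
    - [0,0,0]
    - [0,0,0]
    - [0,0,0]
    - [0,0,0]
    - [0,0,0]
    - [0,0,0]

```text
clock: 56.72
position: [0.5408, -0.0872, 0.3163]
tool_rot: [3.139, 0.001, 1.66]
force: [0.4, -0.3, -2.0]
grip_width: 0.0507
```

Request:
move_arm:
  jaw: [255,255,255,255,255,255,255]
  dp:
    - [-0.0458,-0.0293,0]
    - [-0.0458,-0.0293,0]
    - [-0.0458,-0.0293,0]
    - [-0.0458,-0.0293,0]
    - [-0.0458,-0.0293,0]
    - [0,0,0]
    - [0,0,0]
  rotation:
    - [0,0,0]
    - [0,0,0]
    - [0,0,0]
    - [0,0,0]
    - [0,0,0]
    - [0,0,0]
    - [0,0,0]

```text
clock: 57.6
position: [0.4415, -0.2786, 0.3159]
tool_rot: [3.139, 0.001, 1.661]
force: [0.5, -0.0, -1.4]
grip_width: 0.0511
```

Run:
```python
from h import *
s=bot.observe();print(s["clock"],s["position"],s["tool_rot"],s["force"],s["grip_width"])
c=calibration("wrist");im=grab_frame("wrist");cv2.imwrite("pics/w14.png",im);t=grab_frame("top");cv2.imwrite("pics/t7.png",t)
p,r=pose();h=cv2.cvtColor(im,cv2.COLOR_BGR2HSV)
m=cv2.inRange(h,(3,150,90),(14,255,255))[:300];cn=sorted(cv2.findContours(m,0,1)[0],key=cv2.contourArea)[-2:];print([cv2.boundingRect(q) for q in cn])
h=cv2.cvtColor(t,cv2.COLOR_BGR2HSV);m=cv2.inRange(h,(25,120,60),(45,255,255));print("lime",[(cv2.boundingRect(q),ray("top",cv2.minEnclosingCircle(q)[0],.154).round(3)) for q in cv2.findContours(m,0,1)[0] if cv2.contourArea(q)>80])
cv2.imwrite("pics/w14c.png",np.hstack([cv2.resize(im,None,fx=.62,fy=.62),t[200:200+298,320:640]]))
```

```text
57.6 [ 0.4414985  -0.27858064  0.31589488] [3.13946933e+00 7.65926682e-04 1.66063605e+00] [ 0.51337657 -0.01386619 -1.42812298] 0.051126901658395535
[(537, 46, 51, 46), (282, 25, 85, 89)]
lime [((225, 330, 15, 16), array([0.209, 0.274, 0.154])), ((103, 222, 15, 15), array([0.466, 0.588, 0.154])), ((543, 89, 34, 31), array([ 0.816, -0.538,  0.154]))]Traceback (most recent call last):
  File "<stdin>", line 7, in <module>
    return _nx.concatenate(arrs, 1, dtype=dtype, casting=casting)
           ~~~~~~~~~~~~~~~^^^^^^^^^^^^^^^^^^^^^^^^^^^^^^^^^^^^^^^
ValueError: all the input array dimensions except for the concatenation axis must match exactly, but along dimension 0, the array at index 0 has size 298 and the array at index 1 has size 280
```

View pics/w14.png

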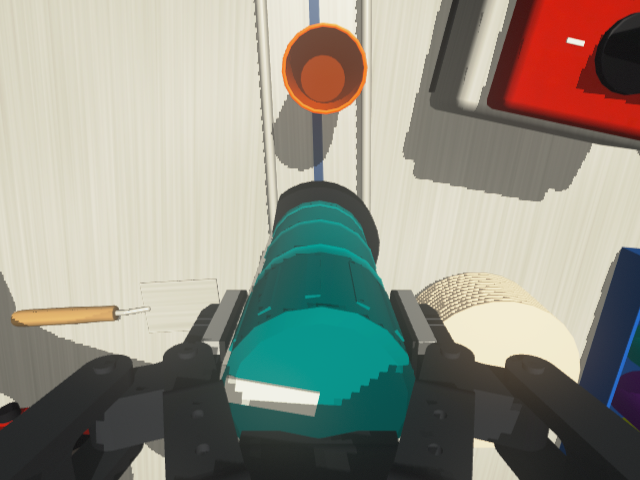

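The jar is centred over the lane (blue line at column 319). The tumbler stands at (324,68). I check jarA from the scene camera before lowering.

Run:
```python
from h import *
s=grab_frame("scene");cv2.imwrite("pics/s2.png",s);h=cv2.cvtColor(s,cv2.COLOR_BGR2HSV);m=cv2.inRange(h,(25,110,50),(45,255,255))
for q in cv2.findContours(m,0,1)[0]:
    if cv2.contourArea(q)>60: print(cv2.boundingRect(q),cv2.contourArea(q))
print("pred A lid",proj("scene",(.4538,-.3785,.154)),"base",proj("scene",(.4538,-.3785,.03)))
```

```text
(72, 286, 25, 32) 465.5
(484, 278, 20, 28) 266.5
(192, 200, 21, 34) 377.0
(399, 198, 14, 27) 180.5
pred A lid [199.43136924 202.87773278] base [205.91231847 228.07979687]
```

jarA is upright in its place. Lower jarC.

Request:
move_arm:
  jaw: [255,255,255,255,255,255,255,255,255,255]
  dp:
    - [0,0.0012,0.05]
    - [0,0,0.06]
    - [0,0,0.06]
    - [0,0,0.05]
    - [0,0,0.01]
    - [0,0,0.01]
    - [0,0,0.01]
    - [0,0,0.006]
    - [0,0,0]
    - [0,0,0]
  rotation:
    - [0,0,0]
    - [0,0,0]
    - [0,0,0]
    - [0,0,0]
    - [0,0,0]
    - [0,0,0]
    - [0,0,0]
    - [0,0,0]
    - [0,0,0]
    - [0,0,0]

```text
clock: 59.0
position: [0.4426, -0.2791, 0.1109]
tool_rot: [3.14, 0.001, 1.66]
force: [1.0, -0.7, -2.4]
grip_width: 0.0509
```

Request:
move_arm:
  jaw: [255,255,255,255,255]
  dp:
    - [0,0,0.005]
    - [0,0,0.003]
    - [0,0,0.0015]
    - [0,0,0.001]
    - [0,0,0]
  rotation:
    - [0,0,0]
    - [0,0,0]
    - [0,0,0]
    - [0,0,0]
    - [0,0,0]

```text
clock: 59.62
position: [0.4425, -0.2792, 0.1031]
tool_rot: [3.14, 0.001, 1.66]
force: [-4.4, 3.3, 22.3]
grip_width: 0.051
```

Request:
move_arm:
  jaw: [0,0,0,0,0,0,0,0,0,0]
  dp:
    - [0,0,0]
    - [0,0,0]
    - [0,0,0]
    - [0,0,0]
    - [0,0,-0.03]
    - [0,0,-0.06]
    - [0,0,-0.07]
    - [0,0,-0.07]
    - [0,0,-0.07]
    - [0,0,0]
  rotation:
    - [0,0,0]
    - [0,0,0]
    - [0,0,0]
    - [0,0,0]
    - [0,0,0]
    - [0,0,0]
    - [0,0,0]
    - [0,0,0]
    - [0,0,0]
    - [0,0,0]

```text
clock: 60.88
position: [0.4432, -0.2796, 0.346]
tool_rot: [3.135, 0.004, 1.66]
force: [0.1, -0.7, -0.8]
grip_width: 0.0856
```

Request:
move_arm:
  jaw: [0,0,0,0,0,0,0,0,0,0]
  dp:
    - [0.055,0,0]
    - [0.055,0,0]
    - [0.055,0,0]
    - [0.055,0,0]
    - [0.055,0,0]
    - [0.055,0,0]
    - [0.055,0,0]
    - [0.055,0,0]
    - [0.055,0,0]
    - [0,0,0]
  rotation:
    - [0,0,0]
    - [0,0,0]
    - [0,0,0]
    - [0,0,0]
    - [0,0,0]
    - [0,0,0]
    - [0,0,0]
    - [0,0,0]
    - [0,0,0]
    - [0,0,0]

```text
clock: 62.12
position: [0.4059, 0.1181, 0.3412]
tool_rot: [3.141, 0.0, 1.665]
force: [0.3, -2.0, -0.0]
grip_width: 0.0855
```

Run:
```python
from h import *
s=bot.observe();print(s["clock"],s["position"],s["force"])
t=grab_frame("top");g=grab_frame("scene");cv2.imwrite("pics/t8.png",t)
h=cv2.cvtColor(t,cv2.COLOR_BGR2HSV)
for n,lo,hi in(("A",(25,120,50),(45,255,255)),("C",(78,80,30),(100,255,255))):
    for q in cv2.findContours(cv2.inRange(h,lo,hi),0,1)[0]:
        if cv2.contourArea(q)>80: print(n,cv2.boundingRect(q),ray("top",cv2.minEnclosingCircle(q)[0],.154).round(4))
a=cv2.resize(t[130:300,330:540],None,fx=2.3,fy=2.3,interpolation=cv2.INTER_CUBIC);b=g[180:320,140:340];b=cv2.resize(b,(int(391/140*200*.55),391))
b=cv2.resize(g[170:310,150:290],(391,391)) 
cv2.imwrite("pics/f.png",np.hstack([a[:,:409],b])[:,:800])
```

```text
62.125 [0.40588302 0.11813889 0.34120117] [ 0.29309231 -2.01391106 -0.04802217]
A (224, 330, 16, 16) [0.2086 0.274  0.154 ]
A (477, 233, 34, 25) [ 0.447  -0.3614  0.154 ]
A (103, 222, 15, 15) [0.4658 0.5882 0.154 ]
A (543, 89, 34, 31) [ 0.8155 -0.5385  0.154 ]
C (440, 237, 32, 24) [ 0.4348 -0.2675  0.154 ]
C (56, 196, 21, 22) [0.5201 0.7019 0.154 ]
C (496, 87, 29, 32) [ 0.8168 -0.4123  0.154 ]
```

No pictures are left to view, so I check numerically: predicted upright-jar bounding boxes (top camera) against the observed ones, plus the tumbler and knob.

Run:
```python
from h import *
th=np.linspace(0,2*np.pi,60)
def bb(x,y,parts,n="top"):
    P=np.array([proj(n,(x+r*np.cos(a),y+r*np.sin(a),z)) for r,z in parts for a in th]);return P.min(0).round(1),P.max(0).round(1)
J=((.026,.154),(.026,.029))
g=grab_frame("scene");T=cv2.imread("pics/t8.png")
for n,im in(("top",T),("scene",g)):
    print(n,"A",bb(.4542,-.3787,J,n),"C",bb(.4425,-.2792,J,n))
    h=cv2.cvtColor(im,cv2.COLOR_BGR2HSV)
    for k,lo,hi in(("A",(25,110,40),(45,255,255)),("C",(78,80,25),(100,255,255)),("tumbler",(3,140,60),(14,255,255))):
        for q in cv2.findContours(cv2.inRange(h,lo,hi),0,1)[0]:
            x,y,w,hh=cv2.boundingRect(q)
            if cv2.contourArea(q)>80: print(" ",k,(x,y),(x+w,y+hh))
print("tumbler pred top",bb(.436,-.179,((.032,.124),(.025,.004))),bb(.436,-.179,((.032,.124),(.025,.004)),"scene"))
# knob pointer
c=T[150:185,395:430].min(2);print("knob whites",np.argwhere(c>150)[:,::-1].tolist()[:40])
```

```text
top A (array([475.1, 232.4]), array([511., 258.])) C (array([438.4, 236.1]), array([470.7, 261.4]))
  A (224, 330) (240, 346)
  A (477, 233) (511, 258)
  A (103, 222) (118, 237)
  A (543, 88) (577, 120)
  C (440, 237) (472, 261)
  C (56, 196) (77, 218)
  C (496, 87) (525, 119)
  tumbler (403, 238) (432, 263)
  tumbler (169, 125) (219, 173)
scene A (array([191.5, 197.6]), array([213.3, 233.8])) C (array([220.2, 201.2]), array([240.6, 237.6]))
  A (72, 286) (97, 318)
  A (484, 278) (504, 307)
  A (399, 198) (413, 225)
  A (192, 198) (213, 234)
  C (112, 297) (137, 330)
  C (515, 286) (544, 319)
  C (221, 202) (241, 238)
  tumbler (394, 310) (442, 362)
  tumbler (247, 211) (268, 247)
  tumbler (106, 132) (149, 195)
tumbler pred top (array([400.4, 236.9]), array([430.1, 263.3])) (array([248.1, 211. ]), array([268.3, 247. ]))
knob whites [[18, 13], [18, 14], [18, 15], [17, 16], [18, 16], [17, 17], [18, 17], [17, 18], [18, 18], [17, 19], [18, 19], [0, 20], [17, 20], [17, 21], [14, 31], [14, 32], [13, 33], [14, 33]]
```

Both jars and the tumbler match the upright predictions in both views to about 2 px, and the knob pointer points along the rest mark. Hand in.

```bash
python3 -c "
from workcell import workorder
print(workorder.job_done())"
```

```text
the job is handed in; nothing more can be done
None
```

I handed the job in at about 62 s on the robot clock; the hand-in gave no verdict.

**What I did:** Only the lime jar (jarA) and the turquoise jar (jarC) were present.
- **Nests:** I set the lime jar in the middle nest. I stood the turquoise jar up in the tray, gripped it again and set it in the left nest. Both touched bottom at the expected home height.
- **Pulses:** I twisted the knob 1.21 rad to its stop twice and held it about two seconds each time. It sprang back after each pulse.
- **Lane:** I stood both jars in the pick-up lane beside the tumbler.

**Last checks:** In the top and scene cameras both jars and the tumbler match upright outlines at the expected spots to about 2–3 px. The knob pointer is back on its rest mark and the arm is clear, touching nothing.

**Disagreements:**
- My first lane position from the top camera was about 10 mm off the wrist camera's, so I used the wrist camera's. The nests differed by 2–3 mm, handled the same way.
- The final lane check was by numbers only, because the 16-picture viewing limit was used up.

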